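Make the battery bedside lamp ready

TASK

Get the battery bedside lamp going: stand every loose battery cell in a well of the lamp's battery bay, then put the round cover on the bay, push it down and twist it clockwise until its lugs lock. After that screw the opal glass into the brass collar (let its thread drop in, turning it back if need be, then clockwise until it stops), and last press the orange switch once it is all together. Leave the mug, book and vase where they are.

Things in the scene. Friction and masses are not known exactly. Their poses are not given: they have to be found in the camera images.
- lamp: Fixed taupe battery lamp; origin under the centre of its foot (12 mm thick, 150 mm along x, 350 mm along y), z up. Round battery bay on the axis y = -90 mm, brass screw collar on y = +90 mm. Angles below are seen from above, anticlockwise from the lamp's +x.
- bay (a point): Centre of the bay's mouth at its rim's top, 56 mm above the table; lamp's axes. Rim 124 mm across outside, 105 inside. Three gaps (32 degrees wide, white patches; a lug fills 17) centred at 0, 120, 240 degrees let the lugs down to a ledge 18 mm lower. A steel spring pin (8 mm thick, tip 100 mm above the table) at the centre pushes the cover up: about 4 N when locked, 9 N when down.
- cover_center (a point): Loose white cover, a hollow cap 97 mm across, standing on the table; this point is on its axis 41 mm above its underside, z up. On top a grip bar 74 mm along x, 18 thick, from 52 to 82 mm up. Lugs at 0, 120, 240 degrees from its +x (orange at +x), out to 60 mm, 16 wide, 5 thick, undersides level with the cover's. 180 g. It clears cells that are home.
- cover_lug (a point): Point on the cover's orange lug, 54 mm from the axis along its +x, 2.5 mm above the underside.
- collar (a point): Centre of the brass collar's flat top, 63 mm above the table; lamp's axes. Opening 56 mm, outside 74 mm across. Three-start right-hand thread; three gaps 36 degrees wide (a lug fills 26) centred at 0, 120, 240 degrees. On the flat top the glass is blocked; with its lugs over the gaps it drops 8 mm; then 84 degrees CLOCKWISE takes it down 7 mm more (5 mm per 60 degrees) to a hard stop.
- globe_center (a point): Loose opal glass, 101 mm high: 60 mm across from 21 to 87 mm up, below that a brass neck 50 mm across. Point on its axis, 50 mm above the underside; z up. Neck lugs at 0, 120, 240 degrees from its +x (orange dash on top at +x), out to 33 mm. 200 g. Height of this point: about 110 mm resting on the collar, 103 dropped in, 96 screwed tight.
- globe_lug (a point): Point on the glass's +x lug (12 mm wide, 4 thick, sloped as the thread), 29 mm from the axis, 5 mm above the underside.
- well0 (a point): Centre of the mouth of a black cell well in the bay, 36 mm above the table (20 mm below the rim), 23 mm from the bay's centre, at 60 degrees. Well 37 mm across, 16 mm deep.
- cell0_center (a point): Centre (half-way up) of a loose battery cell standing on end, 33 mm across, 59 mm high, black with a copper upper part, 140 g; z along its axis. May be absent. It fits any well; home, its centre is 50 mm above the table.
- lock0 (a point): Where a cover lug's point sits when locked, 54 mm from the bay's centre, 57 degrees CLOCKWISE of a gap. The cover turns only while pushed down (lugs within 3.5 mm of the ledge; underside 38 to 41 mm above the table); let go at the lock it springs up 8 mm, lugs in recesses (underside 46 mm), and cannot turn back.
- tight0 (a point): Where the glass's lug point lies when screwed tight: 84 degrees clockwise of one of the collar's gaps.
- well1 (a point): Centre of the mouth of a black cell well in the bay, 36 mm above the table (20 mm below the rim), 23 mm from the bay's centre, at 180 degrees. Well 37 mm across, 16 mm deep.
- cell1_center (a point): Centre (half-way up) of a loose battery cell standing on end, 33 mm across, 59 mm high, black with a copper upper part, 140 g; z along its axis. May be absent. It fits any well; home, its centre is 50 mm above the table.
- lock1 (a point): Where a cover lug's point sits when locked, 54 mm from the bay's centre, 57 degrees CLOCKWISE of a gap. The cover turns only while pushed down (lugs within 3.5 mm of the ledge; underside 38 to 41 mm above the table); let go at the lock it springs up 8 mm, lugs in recesses (underside 46 mm), and cannot turn back.
- tight1 (a point): Where the glass's lug point lies when screwed tight: 84 degrees clockwise of one of the collar's gaps.
- well2 (a point): Centre of the mouth of a black cell well in the bay, 36 mm above the table (20 mm below the rim), 23 mm from the bay's centre, at 300 degrees. Well 37 mm across, 16 mm deep.
- cell2_center (a point): Centre (half-way up) of a loose battery cell standing on end, 33 mm across, 59 mm high, black with a copper upper part, 140 g; z along its axis. May be absent. It fits any well; home, its centre is 50 mm above the table.
- lock2 (a point): Where a cover lug's point sits when locked, 54 mm from the bay's centre, 57 degrees CLOCKWISE of a gap. The cover turns only while pushed down (lugs within 3.5 mm of the ledge; underside 38 to 41 mm above the table); let go at the lock it springs up 8 mm, lugs in recesses (underside 46 mm), and cannot turn back.
- tight2 (a point): Where the glass's lug point lies when screwed tight: 84 degrees clockwise of one of the collar's gaps.
- switch_top (a point): Top of the orange spring push switch on the lamp's foot, 28 mm across, between bay and collar and 52 mm to the lamp's -x of their line. Fully down it moves 6 mm and takes 5 N; it springs back.
- switch (a joint): Travel of the switch, 0 up, 0.006 m fully pressed.
- mug: Blue china mug, 80 mm across, 95 mm high, a bystander to leave alone; origin at the centre of its underside.
- book: Red book with glasses on it, 130 x 200 x 31 mm, a bystander to leave alone; origin at the centre of its underside.
- vase: Glass vase with blossom twigs, 84 mm across, twigs to 270 mm high, a bystander to leave alone; origin at the centre of its underside.
Not all that is in view belongs to the job. There is more than one size of the part that bears globe_center; the job needs the middle-sized. What is shaped like the part that bears cell0_center but green is not meant.

How it is judged:
By the outcome, as a careful person would: the job done as asked, in the order asked, and still so for the second after the job is handed in, with the robot touching nothing.
Of cell0, cell1, cell2 only 2 to 3 are there at a start; the rules pass over those that are not, and their reading is None.
At some moment in a run one of cover may be knocked a few centimetres aside while the robot is not near it.
It also fails if it takes over 200 s, if anything falls off the work surface, if the arm or the gripper's body presses on something with over 40 N, if the wrist force passes 120 N, or if a joint passes its speed limit or range.

ROBOT

A 7-joint arm with a two-finger parallel gripper is mounted at the origin on the work surface. World frame = base frame: x ahead of the robot, y to its left, z up, the work surface at z = 0. Lengths are in mm, angles in rad, forces in N, time in s.
With the tool pointing down it reaches from about 425 to 875 mm from the base axis. Payload 8.4 kg.
Tool frame: the origin (TCP) lies midway between the tips of the shut fingers; the grasp point (between the pads) lies 19 mm behind it; z points along the fingers, y is the direction in which the jaws open and shut (so a half turn about z gives the same grasp; the last joint's range is limited). The gripper opens to 85 mm and grips with 20 to 120 N. Pads are 22 mm wide; open, the fingers measure 114 mm over their backs; the gripper's body (76 mm by 85 mm) begins 54 mm behind the grasp point. The pads swing forward as they close: fully open they stand 13 mm farther back than shut.
Start: joints at [-1.36, 0.333, 0.04, 1.465, -0.013, 1.343, -0.059], TCP at [198.165, 619.026, 202.008] pointing down, gripper open.
Joint ranges: [-2.58, 2.58], [-0.38, 2.09], [-1.3, 1.39], [0.25, 2.4], [-1.5, 4.64], [0.08, 2.09], [-2.65, 2.65]. Speed limits (rad/s): [2.22, 2.22, 2.79, 2.79, 3.14, 3.14, 3.14].

INTERFACE

Orientations are given as [roll, pitch, yaw] about the fixed x, y, z axes, in that order (R = Rz(yaw) Ry(pitch) Rx(roll)).
In Python, from bench import bot gives the robot as it stands.
- The arm moves only by the tool step_arm, never from a script. Its argument "deltas" is a list of rows, each a list of 7 numbers: the shift along the tool's x, y, z in m, then the turn, a rotation vector about the tool's x, y, z in rad, then the finger opening in m, from 0 to 0.0854. In form: [[x, y, z, rx, ry, rz, claw], ...]. A call has 1 to 20 rows; each row shifts and turns the commanded pose from where the row before left it, along the tool's axes as they then stand; what a row does not reach is not made up. A row lasts 1/10 s, in which the tool goes at most 50 mm and 8.59 degrees, less where a joint would pass 70% of its speed; a pose out of reach is approached as far as the arm can. A call with a gripper value outside its range is refused whole. The fingers move at their own pace and stop on an object; "grip_force" is the grip in N (left out, the last holds). Time passes only in rows, so rows that do not move let the fingers close. It gives the time, the measured TCP pose, the force and the opening at its end, in the units of the state.
- bot.get_state(): the state, without advancing time (a new reading comes with each control period).
- bot.capture(name): name is "scene" or "top" or "wrist"; returns a dict with "img" (400x640x3 uint8, red, green, blue), "range_z" (400x640 float32, mm along the optical axis (not along the pixel's ray), 0 where there is no reading), "fov_y" (degrees; the focal length in pixels is half the picture's height over the tangent of half this angle, whatever the lens; pixels are square), "cx", "cy" (the principal point, pixels), "k1" (the pictures are not rectified: a ray, as slopes to the right and down, at radius r is drawn at 1 + k1 r^2 times it, then the intrinsics apply), "R" (3x3) and "t" (3): a world point X has camera coordinates R X + t. Camera axes: x right, y down, z forward; pixel columns grow to the right and rows downward; lengths in mm; the calibration is good to about 2 mm. A picture is of the moment at which its call begins.
- bot.hand_in(): hands the job in, once; it reports no verdict.
The state is a dict: "clock": time; "q": joint angles; "qvel": joint speeds; "tau": joint torques, N m; "tool_pos": TCP position; "ee_rot": TCP orientation; "contact_force": force on the tool from outside, world axes, zero at the start; "ft_torque": the same for the moment, N m; "finger_gap": finger opening in mm.
Only numpy, scipy, OpenCV 4.12 (cv2) and the standard library are available. Lean on these libraries where they do the work, as an engineer would, in place of code of your own. Each camera call takes 0.05 s, during which the arm holds its last target. There are 200 camera calls.

## Working session

There is one attempt and no reset: what is moved stays moved. The work goes in short steps, Python scripts to look and compute and a tool call to move; the robot and the scene stay as the last step left them, time stands still between calls to the robot, and variables do not carry over. Pictures are saved under pics/ and viewed, about 12 in all and at most 16, crops included, and the job is handed in when it is done.

Besides the shell and the picture viewer there is one more tool, called after "Emit:" by a JSON object that holds its "api" and its "payload". step_arm: Moves the arm, as the interface text tells. Its arguments: {"type":"object","properties":{"deltas":{"type":"array"},"grip_force":{"type":"number"}},"required":["deltas"]}

```bash
mkdir -p pics; ls; cat > h.py <<'E'
import numpy as np, cv2
from bench import bot
def cap(n,save=None):
    c=bot.capture(n)
    if save: cv2.imwrite('pics/'+save+'.png',c['img'][:,:,::-1])
    return c
def f(c): return 200/np.tan(np.radians(c['fov_y'])/2)
def rays(c,uv):
    uv=np.atleast_2d(np.array(uv,float)); F=f(c)
    K=np.array([[F,0,c['cx']],[0,F,c['cy']],[0,0,1]])
    p=cv2.undistortPoints(uv.reshape(-1,1,2),K,np.array([c['k1'],0,0,0.])).reshape(-1,2)
    return np.c_[p,np.ones(len(p))]
def toplane(c,uv,z):
    R=np.array(c['R']);t=np.array(c['t']);o=-R.T@t
    d=rays(c,uv)@R
    return o+d*((z-o[2])/d[:,2])[:,None]
def cloud(c):
    v,u=np.mgrid[0:400,0:640]
    r=rays(c,np.c_[u.ravel(),v.ravel()])*c['range_z'].reshape(-1,1)
    P=(r-np.array(c['t']))@np.array(c['R'])
    P[c['range_z'].ravel()<=0]=np.nan
    return P.reshape(400,640,3)
def proj(c,X):
    X=np.atleast_2d(X)@np.array(c['R']).T+np.array(c['t'])
    s=X[:,:2]/X[:,2:]; s=s*(1+c['k1']*(s**2).sum(1))[:,None]
    return s*f(c)+[c['cx'],c['cy']]
E
python3 - <<'E'
from h import *
a=cap('top');b=cap('scene')
cv2.imwrite('pics/a.png',np.vstack([a['img'],b['img']])[:,:,::-1])
for c in(a,b): print(-np.array(c['R']).T@c['t'],c['fov_y'],c['k1'],np.round(c['R'],2).tolist())
print(bot.get_state())
E
```

```text
pics
[ 499.78699133   54.82137656 1273.29824141] 52.95628777628831 -0.08960897132708202 [[0.0, -1.0, 0.02], [-1.0, -0.0, -0.08], [0.08, -0.02, -1.0]]
[1119.81947953 -567.55335695 1060.59622936] 50.795506617930755 0.03922661897696809 [[0.75, 0.66, 0.01], [0.51, -0.58, -0.63], [-0.41, 0.48, -0.77]]
{'clock': 0.1, 'q': array([-1.36019206,  0.33383058,  0.03984579,  1.46619178, -0.01339608,
        1.34331073, -0.05850031]), 'qvel': array([ 5.34667284e-05, -1.22208976e-03, -5.70767677e-04, -1.24244074e-03,
        7.21338558e-04,  1.78336872e-03, -9.30170495e-04]), 'tau': array([ 4.30257409e-03, -6.60022616e+01,  1.37050822e+00, -4.06468749e+01,
        1.71963178e-02,  8.92402983e-03,  1.87166933e-05]), 'tool_pos': array([198.03747897, 618.60928382, 201.21173022]), 'ee_rot': array([-3.14012072e+00,  9.27252458e-05,  2.83179931e+00]), 'contact_force': array([-0.47114195,  0.05237397,  0.21368893]), 'ft_torque': array([0.03958876, 0.03667437, 0.02277202]), 'finger_gap': 85.32452692159734}
```

View pics/a.png

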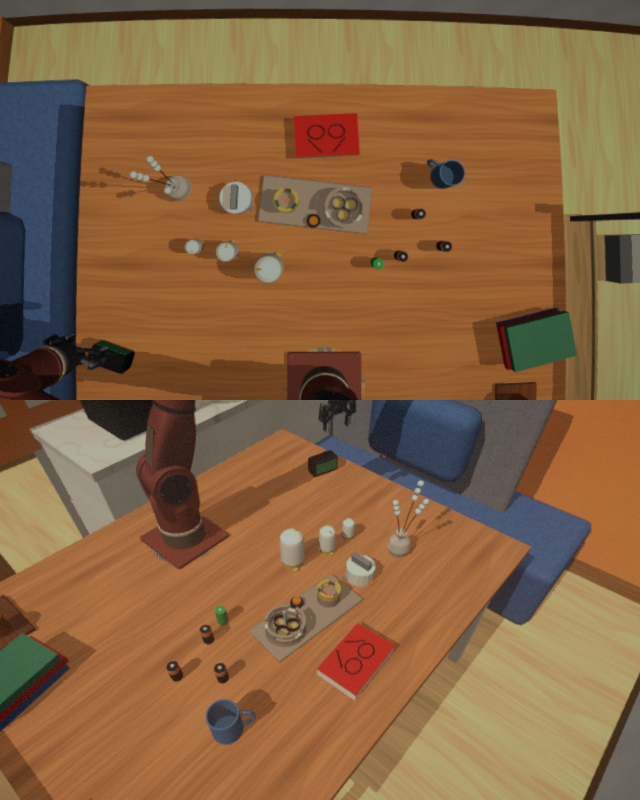

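The top view shows the lamp at about (315,205), with the bay at (343,206), collar at (286,200) and switch at (313,220). The other parts are:
- Cover: (236,197).
- Globes: small (193,246), middle (227,252), large (268,268).
- Black cells: (418,213), (401,256), (444,246). The green one at (377,263) is not meant.

Next I measure these and enlarge.

```bash
python3 - <<'E'
from h import *
c=cap('top');P=cloud(c);im=c['img'];hsv=cv2.cvtColor(im,cv2.COLOR_RGB2HSV)
s=cap('scene');Ps=cloud(s)
def near(P,x,y,r,z0,z1): 
    d=np.hypot(P[...,0]-x,P[...,1]-y)
    return (d<r)&(P[...,2]>z0)&(P[...,2]<z1)
for n,(u,v) in dict(c1=(418,213),c2=(401,256),c3=(444,246),green=(377,263),gs=(193,246),gm=(227,252),gb=(268,268),cover=(236,197)).items():
    q=P[v-3:v+4,u-3:u+4].reshape(-1,3); z=np.nanmax(q[:,2]); g=toplane(c,[(u,v)],z)[0]
    m=near(P,g[0],g[1],60 if n in('cover','gb') else 40,z-15 if n[0]!='g' else 25,z+8)
    for lab,PP in(('T',P),('S',Ps)):
        m=near(PP,g[0],g[1],75 if n in('cover','gb') else 40,z-12,z+8); q=PP[m]
        if len(q)<5: print(n,lab,len(q));continue
        (a,b),r=cv2.minEnclosingCircle(q[:,:2].astype(np.float32)); print(n,lab,'z',round(z,1),'mean',q.mean(0).round(1),'circ',round(a,1),round(b,1),'r',round(r,1),len(q))
# foot
m=(P[...,2]>5)&(P[...,2]<22)&(hsv[...,1]<130); m[:170]=0;m[240:]=0;m[:,:250]=0;m[:,380:]=0
q=P[m][:,:2].astype(np.float32); print('foot',cv2.minAreaRect(q),len(q))
k=(hsv[...,0]>5)&(hsv[...,0]<22)&(hsv[...,1]>190)&(hsv[...,2]>120);k[:210]=0;k[230:]=0;k[:,:300]=0;k[:,325:]=0
v,u=np.nonzero(k);print('switch',len(u),u.mean(),v.mean(),toplane(c,[(u.mean(),v.mean())],25),P[k].mean(0))
a=cv2.resize(im[175:295,175:465],None,fx=2.75,fy=2.75,interpolation=2)
cv2.imwrite('pics/b.png',a[:,:,::-1])
E
```

```text
c1 T z 63.1 mean [ 547.8 -292.5   58.3] circ 547.1 -293.4 r 17.1 91
c1 S z 63.1 mean [ 551.  -294.2   58. ] circ 549.7 -293.2 r 17.4 122
c2 T z 63.9 mean [ 418.9 -235.8   58.3] circ 418.7 -236.4 r 17.7 102
c2 S z 63.9 mean [ 421.2 -237.4   57.7] circ 419.8 -237.7 r 17.3 96
c3 T z 63.4 mean [ 448.2 -372.5   58.2] circ 448.4 -373.5 r 18.0 101
c3 S z 63.4 mean [ 449.6 -374.8   58.4] circ 448.2 -374.5 r 17.5 121
green T z 63.9 mean [ 397.8 -160.2   58.3] circ 398.2 -160.8 r 17.3 99
green S z 63.9 mean [ 399.7 -163.4   57.8] circ 398.9 -163.1 r 18.7 88
gs T z 80.5 mean [445.4 397.5  74.1] circ 445.7 399.0 r 21.7 149
gs S z 80.5 mean [450.1 394.2  73.4] circ 448.0 395.6 r 21.4 72
gm T z 104.2 mean [434.3 294.8  97.4] circ 433.3 294.5 r 27.5 237
gm S z 104.2 mean [438.9 290.5  97.1] circ 438.4 292.3 r 24.5 106
gb T z 141.7 mean [387.2 166.2 135.1] circ 386.8 166.2 r 35.1 427
gb S z 141.7 mean [391.8 162.2 134.8] circ 389.8 162.3 r 34.4 199
cover T z 87.5 mean [594.4 274.3  80.6] circ 594.7 273.4 r 37.0 151
cover S z 87.5 mean [600.4 271.5  80.2] circ 598.6 273.1 r 37.8 101
foot ((580.20458984375, 44.06755065917969), (380.1327819824219, 148.77601623535156), 83.50447845458984) 3668
switch 54 313.1296296296296 220.2962962962963 [[527.00274293  34.9294855   25.        ]] [526.84393682  35.04240428  32.4287622 ]
```

View pics/b.png

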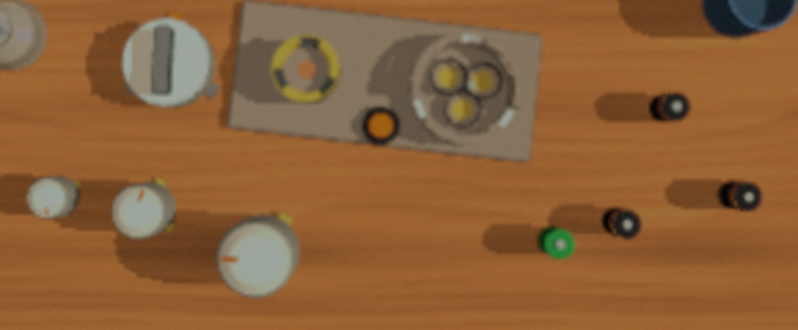

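The middle globe (crop (143,210), top z about 101) fits the description, and the small one (75) and large one (138) do not. The three black cells and the lamp fit their given sizes. I move above the lamp for a closer look.

Emit:
{"api": "step_arm", "payload": {"deltas": [[-0.027,-0.0215,-0.005,0,0,0,0.085],[-0.027,-0.0215,-0.005,0,0,0,0.085],[-0.027,-0.0215,-0.005,0,0,0,0.085],[-0.027,-0.0215,-0.005,0,0,0,0.085],[-0.027,-0.0215,-0.005,0,0,0,0.085],[-0.027,-0.0215,-0.005,0,0,0,0.085],[-0.027,-0.0215,-0.005,0,0,0,0.085],[-0.027,-0.0215,-0.005,0,0,0,0.085],[-0.027,-0.0215,-0.005,0,0,0,0.085],[-0.027,-0.0215,-0.005,0,0,0,0.085],[-0.027,-0.0215,-0.005,0,0,0,0.085],[-0.027,-0.0215,-0.005,0,0,0,0.085],[-0.027,-0.0215,-0.005,0,0,0,0.085],[-0.027,-0.0215,-0.005,0,0,0,0.085],[-0.027,-0.0215,-0.005,0,0,0,0.085],[-0.027,-0.0215,-0.005,0,0,0,0.085],[-0.027,-0.0215,-0.005,0,0,0,0.085],[-0.027,-0.0215,-0.005,0,0,0,0.085],[-0.027,-0.0215,-0.005,0,0,0,0.085],[-0.027,-0.0215,-0.005,0,0,0,0.085]]}}

```text
clock: 2.2
tool_pos: [581.9, 43.7, 302.2]
ee_rot: [3.141, 0.0, 2.832]
contact_force: [-0.3, 1.0, -0.9]
finger_gap: 85.1
```

```bash
python3 - <<'E'
from h import *
c=cap('wrist','w1');R=np.array(c['R']);t=np.array(c['t'])
print('cam',-R.T@t,c['fov_y'],c['k1'],R.round(2).tolist());s=bot.get_state();print(s['clock'],s['tool_pos'],s['ee_rot'],s['q'].round(2))
P=cloud(c);print(P[::80,::100,2].round(0))
E
```

```text
cam [507.29586143  67.72953538 474.14465242] 68.44582466603755 -0.04346319549142502 [[0.31, 0.95, 0.0], [0.91, -0.29, 0.3], [0.29, -0.09, -0.95]]
2.25 [584.01013193  37.56880427 302.85489758] [-3.13967391e+00  2.77582481e-03  2.82623470e+00] [-0.64  0.18  0.59  1.49 -0.09  1.5   1.2 ]
[[   1.   -1.   -1.    1.    1.   nan    1.]
 [   0.   -0.    1.   -0.   -1.    1.   60.]
 [  -1.    0.   -0.   12.   13.   -0.    1.]
 [   1.   -1.   -0.    0.    1.    1.   -0.]
 [   0.  399.  404.   32.    1.  394. -433.]]
```

View pics/w1.png

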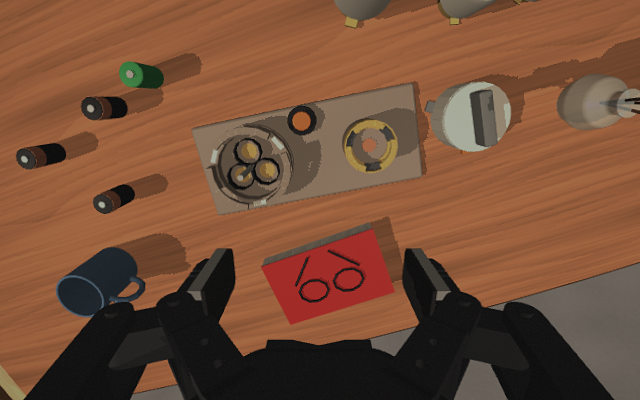

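The wrist view shows the lamp in the middle: bay at (250,167), collar at (371,147), switch at (302,120). The cover is at (477,117), with its bar at (484,117). I now measure the lamp's pose from depth.

```bash
cat >> h.py <<'E'
from scipy.optimize import least_squares
def circ(q,r=None):
    q=q[:,:2]; x0=[*q.mean(0)]
    for _ in range(3):
        if r is None:
            s=least_squares(lambda p:np.hypot(*(q-p[:2]).T)-p[2],[*x0,30],loss='soft_l1')
        else: s=least_squares(lambda p:np.hypot(*(q-p).T)-r,x0,loss='soft_l1')
        x0=s.x[:2]
    return s.x
def sel(P,x,y,r,z0,z1):
    d=np.hypot(P[...,0]-x,P[...,1]-y)
    return P[(d<r)&(P[...,2]>z0)&(P[...,2]<z1)]
E
cat > lamp.py <<'E'
from h import *
c=cap('wrist');P=cloud(c);hsv=cv2.cvtColor(c['img'],cv2.COLOR_RGB2HSV)
s=bot.get_state();print(s['tool_pos'],s['ee_rot'])
m=((P[...,2]>8)&(P[...,2]<16)&(hsv[...,1]<140)).astype(np.uint8)
m=cv2.morphologyEx(m,cv2.MORPH_OPEN,np.ones((3,3)))
n,l,st,_=cv2.connectedComponentsWithStats(m);k=1+st[1:,4].argmax()
h=cv2.convexHull(np.argwhere(l==k)[:,::-1].astype(np.int32))
X=toplane(c,h[:,0],12)[:,:2].astype(np.float32);(cx,cy),wh,a=cv2.minAreaRect(X);print('foot',cx,cy,wh,a,P[l==k][:,2].mean())
for n,(x,y),z in(('bay',(570,-45),56),('collar',(590,133),63)):
    q=sel(P,x,y,75,z-4,z+4);o=circ(q);w,_=cv2.minEnclosingCircle(q[:,:2].astype(np.float32));print(n,o,cv2.minEnclosingCircle(q[:,:2].astype(np.float32)),q[:,2].mean(),len(q))
k=(hsv[...,0]>5)&(hsv[...,0]<18)&(hsv[...,1]>200)&(hsv[...,2]>120)
q=P[k&(P[...,2]>18)&(P[...,2]<40)];q=sel(q,527,35,25,18,40);print('switch',q.mean(0),len(q))
# cells from cloud
for x,y in((548,-293),(419,-237),(448,-374)):
    q=sel(P,x,y,30,55,65)
    if len(q)>20:print('cell',cv2.minEnclosingCircle(q[:,:2].astype(np.float32)),circ(sel(P,x,y,30,8,52),16.5),len(q))
# white patches on rim
w=(hsv[...,1]<40)&(hsv[...,2]>170);q=sel(P[w],570,-45,72,30,60)
a=np.degrees(np.arctan2(q[:,1]+45,q[:,0]-570));
for t in(-6,114,234):
    e=(a-t+180)%360-180;e=e[abs(e)<35];print('gap',t,t+e.mean() if len(e) else None,len(e))
E
python3 lamp.py
```

```text
[582.97388742  39.46882358 302.50176188] [-3.13975454e+00  1.98588292e-03  2.82505105e+00]
foot 576.8412475585938 30.373184204101562 (346.26953125, 148.9462432861328) 83.4750747680664 12.103963362476355
bay [566.92066193 -58.92895969  57.29212573] ((566.9415893554688, -59.80292510986328), 62.76462936401367) 55.96763642932721 1211
collar [587.54106939 119.04097312  33.59277895] ((587.7853393554688, 119.7029037475586), 37.92500305175781) 63.096040509087935 781
switch [nan nan nan] 0
cell ((546.5420532226562, -292.2041320800781), 17.152576446533203) [ 546.3468023  -293.02768803] 337
cell ((415.320556640625, -235.01895141601562), 17.46492576599121) [ 415.87852519 -235.47164036] 469
cell ((445.0851135253906, -371.8358154296875), 17.5648136138916) [ 445.63811554 -372.83687105] 376
gap -6 -16.273245809202272 9
gap 114 124.72735586780382 47
gap 234 237.86779472908978 29lamp.py:12: RuntimeWarning: Mean of empty slice.
  q=P[k&(P[...,2]>18)&(P[...,2]<40)];q=sel(q,527,35,25,18,40);print('switch',q.mean(0),len(q))
  ret = um.true_divide(
```

Emit:
{"api": "step_arm", "payload": {"deltas": [[0,0,0,0,0,-0.1,0.085],[0,0,0,0,0,-0.1,0.085],[0,-0.028,0.0125,0,0,0,0.085],[0,-0.028,0.0125,0,0,0,0.085],[0,-0.028,0.0125,0,0,0,0.085],[0,-0.028,0.0125,0,0,0,0.085],[0,-0.028,0.0125,0,0,0,0.085],[0,-0.028,0.0125,0,0,0,0.085],[0,-0.028,0.0125,0,0,0,0.085],[0,-0.028,0.0125,0,0,0,0.085],[0,-0.028,0.0125,0,0,0,0.085],[0,-0.028,0.0125,0,0,0,0.085],[0,-0.028,0.0125,0,0,0,0.085],[0,-0.028,0.0125,0,0,0,0.085],[0,0,0,0,0,0,0.085],[0,0,0,0,0,0,0.085],[0,0,0,0,0,0,0.085]]}}

```text
clock: 4.0
tool_pos: [545.2, -287.9, 152.2]
ee_rot: [3.141, 0.0, 3.033]
contact_force: [0.3, 0.9, -0.5]
finger_gap: 85.0
```

```bash
cat >> h.py <<'E'
def td(dx,dy,dz,yaw=None):
    if yaw is None: yaw=bot.get_state()['ee_rot'][2]
    c,s=np.cos(yaw),np.sin(yaw); return np.round([c*dx+s*dy, s*dx-c*dy, -dz],1)
def pose(): s=bot.get_state(); return s['tool_pos'].round(1),s['ee_rot'].round(3),round(s['clock'],2),s['contact_force'].round(1),round(s['finger_gap'],1)
E
cat > cell.py <<'E'
import sys
from h import *
x,y=map(float,sys.argv[1:3]);zt=float(sys.argv[3])
c=cap('wrist',sys.argv[4] if len(sys.argv)>4 else None);P=cloud(c);p=pose();print(p)
q=sel(P,x,y,32,54,66);e=cv2.minEnclosingCircle(q[:,:2].astype(np.float32));print('top',e,q[:,2].mean(),len(q))
o=circ(sel(P,x,y,32,8,52),16.5);print('side',o)
g=(o+np.array(e[0]))/2;print('mv',td(g[0]-p[0][0],g[1]-p[0][1],zt-p[0][2]))
E
python3 cell.py 547 -293 24 w2
```

```text
(array([ 545.3, -287.7,  152.3]), array([3.141e+00, 1.000e-03, 3.034e+00]), 4.05, array([0.5, 0.1, 0.2]), 85.2)
top ((546.6920166015625, -292.84722900390625), 16.822643280029297) 59.20743042068327 954
side [ 546.96327723 -292.69900311]
mv [ -2.1  -4.9 128.3]
```

View pics/w2.png

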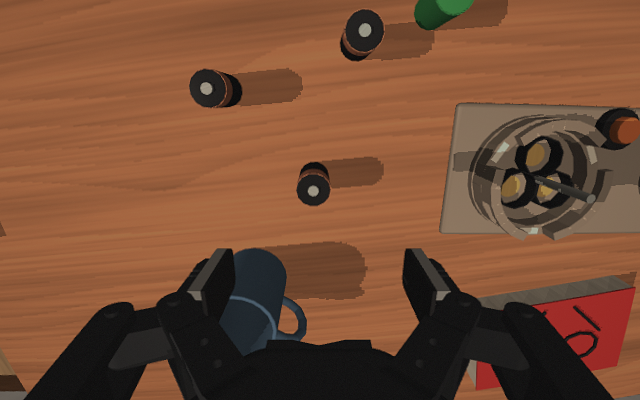

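The cell sits at (313,190), midway between the fingers. I descend and grip.

Emit:
{"api": "step_arm", "payload": {"deltas": [[-0.002,-0.005,0.02,0,0,0,0.085],[0,0,0.025,0,0,0,0.085],[0,0,0.025,0,0,0,0.085],[0,0,0.025,0,0,0,0.085],[0,0,0.02,0,0,0,0.085],[0,0,0.013,0,0,0,0.085],[0,0,0,0,0,0,0.03],[0,0,0,0,0,0,0.025],[0,0,0,0,0,0,0.025],[0,0,0,0,0,0,0.025],[0,0,0,0,0,0,0.025],[0,0,0,0,0,0,0.025],[0,0,0,0,0,0,0.025]], "grip_force": 40}}

```text
clock: 5.35
tool_pos: [547.0, -294.5, 25.5]
ee_rot: [-3.142, 0.002, 3.032]
contact_force: [0.6, 1.7, 5.6]
finger_gap: 30.4
```

```bash
python3 - <<'E'
from h import *
L=np.array([576.8,30.4]);a=np.radians(-6.5);B=L+[90*np.sin(a),-90*np.cos(a)]
print('bay',B)
p=pose();print(p)
for i,ph in enumerate((60,180,300)):
    w=B+23*np.array([np.cos(np.radians(ph)+a),np.sin(np.radians(ph)+a)]);print(i,w.round(1),td(*(w-p[0][:2]),0))
E
```

```text
bay [566.61171076 -59.02146701]
(array([ 547. , -294.5,   25.5]), array([-3.142e+00,  2.000e-03,  3.032e+00]), 5.35, array([0.6, 1.7, 5.6]), 30.4)
0 [580.3 -40.5] [ -5.3 256.1   0. ]
1 [543.8 -56.4] [ 29.3 236.3   0. ]
2 [575.8 -80.1] [ -5.2 216.2   0. ]
```

Emit:
{"api": "step_arm", "payload": {"deltas": [[0,0,-0.02,0,0,0,0.025],[0,0,-0.03,0,0,0,0.025],[0,0,-0.03,0,0,0,0.025],[0,0,-0.03,0,0,0,0.025],[0,0,-0.025,0,0,0,0.025],[0.003,0.024,0,0,0,0,0.025],[0.003,0.024,0,0,0,0,0.025],[0.003,0.024,0,0,0,0,0.025],[0.003,0.024,0,0,0,0,0.025],[0.003,0.024,0,0,0,0,0.025],[0.003,0.024,0,0,0,0,0.025],[0.003,0.024,0,0,0,0,0.025],[0.003,0.024,0,0,0,0,0.025],[0.003,0.022,0,0,0,0,0.025],[0.002,0.022,0,0,0,0,0.025],[0,0,0,0,0,0,0.025],[0,0,0,0,0,0,0.025],[0,0,0,0,0,0,0.025]]}}

```text
clock: 7.15
tool_pos: [542.9, -57.7, 159.3]
ee_rot: [-3.141, 0.0, 3.03]
contact_force: [0.7, -0.2, -1.9]
finger_gap: 29.8
```

```bash
cat > held.py <<'E'
import sys
from h import *
wx,wy=map(float,sys.argv[1:3])
c=cap('wrist',sys.argv[3]);P=cloud(c);p=pose();print(p)
t=p[0];q=sel(P,t[0],t[1],19,t[2]-28,t[2]+37)
z=np.percentile(q[:,2],[1,50,99]);print('z',z)
top=q[q[:,2]>t[2]+25];print('top',top.mean(0),cv2.minEnclosingCircle(top[:,:2].astype(np.float32)) if len(top) else 0)
for lo,hi in((-22,-5),(-5,10),(10,30)):
    k=q[(q[:,2]>t[2]+lo)&(q[:,2]<t[2]+hi)]
    if len(k)>20: print('side',lo,circ(k,16.5),len(k))
b=sel(P,566,-59,75,52,60);print('bay',circ(b),cv2.minEnclosingCircle(b[:,:2].astype(np.float32)))
print('mv',td(wx-t[0],wy-t[1],44.5-t[2]))
E
python3 held.py 543.8 -56.4 w3
```

```text
(array([543. , -57.8, 159.2]), array([-3.141,  0.   ,  3.03 ]), 7.2, array([-0.2,  0. , -0.7]), 29.6)
z [138.80708875 192.43910278 195.53682913]
top [539.89423959 -56.94626338 192.59665881] ((541.864501953125, -57.409950256347656), 18.349401473999023)
side -22 [542.92620048 -56.28346307] 344
side -5 [542.88096942 -56.63708979] 378
side 10 [542.46260535 -56.99514049] 627
bay [566.56388404 -59.65584636  57.26246494] ((566.6958618164062, -59.52366638183594), 62.436885833740234)
mv [ -0.6   1.5 114.7]
```

View pics/w3.png

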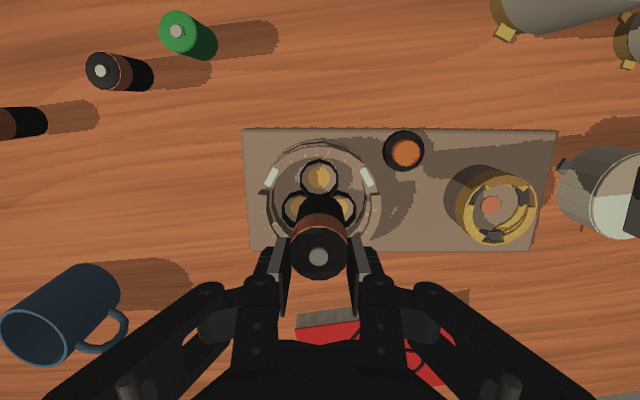

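The cell is held upright at (318,250), over the well nearest the robot's side. I lower it.

Emit:
{"api": "step_arm", "payload": {"deltas": [[-0.001,0,0.02,0,0,0,0.025],[0,0,0.025,0,0,0,0.025],[0,0,0.025,0,0,0,0.025],[0,0,0.02,0,0,0,0.025],[0,0,0.008,0,0,0,0.025],[0,0,0.005,0,0,0,0.025],[0,0,0.004,0,0,0,0.025],[0,0,0.003,0,0,0,0.025],[0,0,0.002,0,0,0,0.025],[0,0,0,0,0,0,0.025],[0,0,0,0,0,0,0.025]]}}

```text
clock: 8.3
tool_pos: [544.1, -56.8, 47.3]
ee_rot: [-3.142, 0.0, 3.032]
contact_force: [0.0, -0.6, -1.7]
finger_gap: 29.8
```

Emit:
{"api": "step_arm", "payload": {"deltas": [[0,0,0.0015,0,0,0,0.025],[0,0,0,0,0,0,0.042],[0,0,0,0,0,0,0.042],[0,0,0,0,0,0,0.042],[0,0,-0.015,0,0,0,0.042],[0,0,-0.03,0,0,0,0.042],[0,0,-0.035,0,0,0,0.042],[0,0,-0.035,0,0,0,0.085],[0,0,0,0,0,0.131,0.085],[0,0,0,0,0,0.131,0.085],[0,0,0,0,0,0.131,0.085],[0,0,0,0,0,0.131,0.085],[0,0,0,0,0,0.131,0.085],[0,0,0,0,0,0.131,0.085],[0,0,0,0,0,0.131,0.085],[0,0,0,0,0,0.131,0.085],[0,0,0,0,0,0,0.085]]}}

```text
clock: 10.0
tool_pos: [544.2, -56.7, 161.6]
ee_rot: [3.141, 0.0, 1.981]
contact_force: [0.6, -0.5, -0.0]
finger_gap: 85.3
```

```bash
python3 - <<'E'
from h import *
c=cap('wrist','w4');P=cloud(c);p=pose();print(p)
q=sel(P,543.8,-56.6,22,70,90);print('cell1',cv2.minEnclosingCircle(q[:,:2].astype(np.float32)),q[:,2].mean())
t=p[0];print('c2',td(415.6-t[0],-235.2-t[1],150-t[2]))
E
```

```text
(array([544.1, -56.7, 161.4]), array([3.141, 0.   , 1.986]), 10.05, array([-0. ,  0.5, -0.6]), 85.3)
cell1 ((546.4957275390625, -55.6689338684082), 19.13707733154297) 78.98706851689344
c2 [-111.4 -189.6   11.4]
```

Emit:
{"api": "step_arm", "payload": {"deltas": [[-0.014,-0.0235,0.001,0,0,0,0.085],[-0.014,-0.0235,0.001,0,0,0,0.085],[-0.014,-0.0235,0.001,0,0,0,0.085],[-0.014,-0.0235,0.001,0,0,0,0.085],[-0.014,-0.0235,0.001,0,0,0,0.085],[-0.014,-0.0235,0.001,0,0,0,0.085],[-0.014,-0.0235,0.001,0,0,0,0.085],[-0.014,-0.0245,0.001,0,0,0,0.085],[0,0,0,0,0,0,0.085],[0,0,0,0,0,0,0.085],[0,0,0,0,0,0,0.085]]}}

```text
clock: 11.15
tool_pos: [416.2, -234.6, 152.7]
ee_rot: [3.141, -0.0, 1.986]
contact_force: [-0.5, 0.5, 0.8]
finger_gap: 85.3
```

```bash
python3 cell.py 415.6 -235.2 25 w5
```

```text
(array([ 416.3, -234.4,  152.7]), array([3.141, 0.   , 1.986]), 11.2, array([ 0. , -0.4,  1. ]), 85.1)
top ((415.85614013671875, -236.012939453125), 16.800947189331055) 59.10274644693184 948
side [ 416.18975101 -236.22520842]
mv [ -1.5  -0.9 127.7]
```

Emit:
{"api": "step_arm", "payload": {"deltas": [[-0.0015,-0.001,0.02,0,0,0,0.085],[0,0,0.025,0,0,0,0.085],[0,0,0.025,0,0,0,0.085],[0,0,0.025,0,0,0,0.085],[0,0,0.02,0,0,0,0.085],[0,0,0.013,0,0,0,0.085],[0,0,0,0,0,0,0.03],[0,0,0,0,0,0,0.025],[0,0,0,0,0,0,0.025],[0,0,0,0,0,0,0.025],[0,0,0,0,0,0,0.025],[0,0,0,0,0,0,0.025],[0,0,-0.02,0,0,0,0.025],[0,0,-0.03,0,0,0,0.025],[0,0,-0.03,0,0,0,0.025],[0,0,-0.03,0,0,0,0.025],[0,0,-0.025,0,0,0,0.025],[0,0,0,0,0,0,0.025]]}}

```text
clock: 13.0
tool_pos: [417.5, -237.7, 163.0]
ee_rot: [3.136, 0.002, 1.984]
contact_force: [0.7, -0.5, -2.0]
finger_gap: 29.5
```

```bash
python3 - <<'E'
from h import *
p=pose();print(p);t=p[0];print(td(575.9-t[0],-80.3-t[1],162-t[2]))
E
```

```text
(array([ 417.5, -237.7,  163. ]), array([3.136e+00, 2.000e-03, 1.984e+00]), 13.0, array([ 0.7, -0.5, -2. ]), 29.5)
[ 80.6 208.2   1. ]
```

Emit:
{"api": "step_arm", "payload": {"deltas": [[0.009,0.0232,0,0,0,0,0.025],[0.009,0.0232,0,0,0,0,0.025],[0.009,0.0232,0,0,0,0,0.025],[0.009,0.0232,0,0,0,0,0.025],[0.009,0.0232,0,0,0,0,0.025],[0.009,0.0232,0,0,0,0,0.025],[0.009,0.0232,0,0,0,0,0.025],[0.009,0.0232,0,0,0,0,0.025],[0.0086,0.0226,0,0,0,0,0.025],[0,0,0,0,0,0,0.025],[0,0,0,0,0,0,0.025],[0,0,0,0,0,0,0.025]]}}

```text
clock: 14.2
tool_pos: [573.2, -80.1, 159.0]
ee_rot: [-3.141, -0.0, 1.983]
contact_force: [0.2, 0.1, -1.9]
finger_gap: 29.5
```

```bash
python3 held.py 575.9 -80.3 w6
```

```text
(array([573.2, -80.2, 159.2]), array([-3.141, -0.   ,  1.983]), 14.25, array([-0.7, -0.1, -1.6]), 29.7)
z [137.84295045 191.42691971 194.72527836]
top [571.63493245 -76.94923726 191.69428952] ((572.7843627929688, -79.47312927246094), 18.56915855407715)
side -22 [572.75032634 -79.46035554] 349
side -5 [572.69447872 -79.47660188] 384
side 10 [572.52968226 -79.12975201] 638
bay [566.87147113 -59.56600847  57.36153186] ((567.1153564453125, -59.64058303833008), 62.79796600341797)
mv [ -1.2   2.4 114.7]
```

Emit:
{"api": "step_arm", "payload": {"deltas": [[-0.002,0.0026,0.01,0,0,0,0.025],[0,0,0.015,0,0,0,0.025],[0,0,0.025,0,0,0,0.025],[0,0,0.025,0,0,0,0.025],[0,0,0.015,0,0,0,0.025],[0,0,0.008,0,0,0,0.025],[0,0,0.005,0,0,0,0.025],[0,0,0.004,0,0,0,0.025],[0,0,0.003,0,0,0,0.025],[0,0,0.002,0,0,0,0.025],[0,0,0,0,0,0,0.025],[0,0,0,0,0,0,0.025]]}}

```text
clock: 15.45
tool_pos: [577.3, -80.3, 47.8]
ee_rot: [3.141, 0.0, 1.984]
contact_force: [-1.3, -0.0, -1.2]
finger_gap: 29.6
```

Emit:
{"api": "step_arm", "payload": {"deltas": [[0,0,0.001,0,0,0,0.025],[0,0,0,0,0,0,0.042],[0,0,0,0,0,0,0.042],[0,0,0,0,0,0,0.042],[0,0,-0.015,0,0,0,0.042],[0,0,-0.03,0,0,0,0.042],[0,0,-0.035,0,0,0,0.042],[0,0,-0.035,0,0,0,0.085],[0,0,0,0,0,0.131,0.085],[0,0,0,0,0,0.131,0.085],[0,0,0,0,0,0.131,0.085],[0,0,0,0,0,0.131,0.085],[0,0,0,0,0,0.131,0.085],[0,0,0,0,0,0.131,0.085],[0,0,0,0,0,0.131,0.085],[0,0,0,0,0,0.131,0.085],[0,0,0,0,0,0,0.085]]}}

```text
clock: 17.15
tool_pos: [577.2, -80.3, 162.5]
ee_rot: [3.141, -0.0, 0.934]
contact_force: [-0.1, 0.1, 0.8]
finger_gap: 84.8
```

```bash
python3 - <<'E'
from h import *
c=cap('wrist','w7');P=cloud(c);p=pose();print(p)
for x,y in((543.8,-56.6),(575.9,-80.3)):
    q=sel(P,x,y,20,70,90);print(cv2.minEnclosingCircle(q[:,:2].astype(np.float32)),q[:,2].mean(),len(q))
t=p[0];print('c3',td(445.6-t[0],-372.8-t[1],150-t[2]))
E
```

```text
(array([577.2, -80.3, 162.3]), array([ 3.141, -0.   ,  0.938]), 17.2, array([ 0.2, -0.2,  0.1]), 84.6)
((543.5977783203125, -55.07108688354492), 16.879135131835938) 78.76197161857877 1052
((576.1975708007812, -78.2751693725586), 17.778532028198242) 78.77551161713876 1057
c3 [-313.7   66.7   12.3]
```

Emit:
{"api": "step_arm", "payload": {"deltas": [[-0.0261,0.0056,0.001,0,0,0,0.085],[-0.0261,0.0056,0.001,0,0,0,0.085],[-0.0261,0.0056,0.001,0,0,0,0.085],[-0.0261,0.0056,0.001,0,0,0,0.085],[-0.0261,0.0056,0.001,0,0,0,0.085],[-0.0261,0.0056,0.001,0,0,0,0.085],[-0.0261,0.0056,0.001,0,0,0,0.085],[-0.0261,0.0056,0.001,0,0,0,0.085],[-0.0261,0.0056,0.001,0,0,0,0.085],[-0.0261,0.0056,0.001,0,0,0,0.085],[-0.0261,0.0056,0.001,0,0,0,0.085],[-0.0261,0.0056,0.001,0,0,0,0.085],[0,0,0,0,0,0,0.085],[0,0,0,0,0,0,0.085],[0,0,0,0,0,0,0.085]]}}

```text
clock: 18.7
tool_pos: [446.1, -371.4, 149.7]
ee_rot: [-3.142, -0.001, 0.939]
contact_force: [-0.1, 0.7, -0.6]
finger_gap: 85.4
```

```bash
python3 cell.py 445.6 -372.8 25 w8
```

```text
(array([ 446.2, -371.2,  149.6]), array([-3.142e+00, -1.000e-03,  9.390e-01]), 18.75, array([ 0.1,  0.5, -0.3]), 84.9)
top ((445.6156921386719, -373.06494140625), 16.790159225463867) 58.96473825791593 971
side [ 445.34086247 -373.28381242]
mv [ -2.    0.6 124.6]
```

Emit:
{"api": "step_arm", "payload": {"deltas": [[-0.002,0.0006,0.02,0,0,0,0.085],[0,0,0.025,0,0,0,0.085],[0,0,0.025,0,0,0,0.085],[0,0,0.025,0,0,0,0.085],[0,0,0.018,0,0,0,0.085],[0,0,0.012,0,0,0,0.085],[0,0,0,0,0,0,0.03],[0,0,0,0,0,0,0.025],[0,0,0,0,0,0,0.025],[0,0,0,0,0,0,0.025],[0,0,0,0,0,0,0.025],[0,0,0,0,0,0,0.025],[0,0,-0.02,0,0,0,0.025],[0,0,-0.03,0,0,0,0.025],[0,0,-0.03,0,0,0,0.025],[0,0,-0.03,0,0,0,0.025],[0,0,-0.025,0,0,0,0.025],[0,0,0,0,0,0,0.025]]}}

```text
clock: 20.55
tool_pos: [446.0, -375.8, 163.2]
ee_rot: [3.136, -0.001, 0.936]
contact_force: [0.1, -1.3, -1.2]
finger_gap: 29.7
```

```bash
python3 - <<'E'
from h import *
p=pose();print(p);t=p[0];print(td(580.4-t[0],-40.7-t[1],162-t[2]))
E
```

```text
(array([ 446. , -375.8,  163.2]), array([ 3.136e+00, -1.000e-03,  9.360e-01]), 20.55, array([ 0.1, -1.3, -1.2]), 29.7)
[349.5 -90.6   1.2]
```

Emit:
{"api": "step_arm", "payload": {"deltas": [[0.0268,-0.007,0,0,0,0,0.025],[0.0268,-0.007,0,0,0,0,0.025],[0.0268,-0.007,0,0,0,0,0.025],[0.0268,-0.007,0,0,0,0,0.025],[0.0268,-0.007,0,0,0,0,0.025],[0.0268,-0.007,0,0,0,0,0.025],[0.0268,-0.007,0,0,0,0,0.025],[0.0268,-0.007,0,0,0,0,0.025],[0.0268,-0.007,0,0,0,0,0.025],[0.0268,-0.007,0,0,0,0,0.025],[0.0268,-0.007,0,0,0,0,0.025],[0.0268,-0.007,0,0,0,0,0.025],[0.0268,-0.006,0,0,0,0,0.025],[0,0,0,0,0,0,0.025],[0,0,0,0,0,0,0.025],[0,0,0,0,0,0,0.025]]}}

```text
clock: 22.15
tool_pos: [578.4, -41.5, 159.3]
ee_rot: [-3.141, 0.0, 0.934]
contact_force: [0.3, 0.0, -2.0]
finger_gap: 29.5
```

```bash
python3 held.py 580.4 -40.7 w9
```

```text
(array([578.4, -41.6, 159.4]), array([-3.141,  0.   ,  0.934]), 22.2, array([-0. ,  0.1, -0.7]), 29.6)
z [137.6591204  191.67375718 194.98163252]
top [579.98029935 -38.24789369 191.93875989] ((578.4594116210938, -40.87763977050781), 18.87287712097168)
side -22 [578.26669726 -40.32941975] 342
side -5 [578.29718704 -40.33406246] 386
side 10 [578.54146894 -40.04963053] 629
bay [567.08960068 -59.40630482  57.03210001] ((566.5700073242188, -59.95952606201172), 62.75019454956055)
mv [  1.9   1.1 114.9]
```

Emit:
{"api": "step_arm", "payload": {"deltas": [[0.001,0.0018,0.01,0,0,0,0.025],[0,0,0.015,0,0,0,0.025],[0,0,0.025,0,0,0,0.025],[0,0,0.025,0,0,0,0.025],[0,0,0.015,0,0,0,0.025],[0,0,0.008,0,0,0,0.025],[0,0,0.005,0,0,0,0.025],[0,0,0.004,0,0,0,0.025],[0,0,0.003,0,0,0,0.025],[0,0,0.002,0,0,0,0.025],[0,0,0,0,0,0,0.025],[0,0,0,0,0,0,0.025]]}}

```text
clock: 23.4
tool_pos: [581.1, -40.6, 47.8]
ee_rot: [3.141, -0.0, 0.936]
contact_force: [-0.1, -1.0, -1.9]
finger_gap: 29.8
```

Emit:
{"api": "step_arm", "payload": {"deltas": [[0,0,0.001,0,0,0,0.025],[0,0,0,0,0,0,0.042],[0,0,0,0,0,0,0.042],[0,0,0,0,0,0,0.042],[0,0,-0.015,0,0,0,0.042],[0,0,-0.035,0,0,0,0.042],[0,0,-0.045,0,0,0,0.042],[0,0,-0.045,0,0,0,0.085],[0,0,-0.045,0,0,0,0.085],[0,0,0,0,0,-0.141,0.085],[0,0,0,0,0,-0.141,0.085],[0,0,0,0,0,-0.141,0.085],[0,0,0,0,0,-0.141,0.085],[0,0,0,0,0,-0.141,0.085],[0,0,0,0,0,-0.141,0.085],[0,0,0,0,0,-0.141,0.085],[0,0,0,0,0,-0.141,0.085],[0,0,0,0,0,-0.141,0.085],[0,0,0,0,0,-0.141,0.085],[0,0,0,0,0,-0.141,0.085]]}}

```text
clock: 25.4
tool_pos: [580.9, -41.2, 232.8]
ee_rot: [3.141, 0.001, 2.492]
contact_force: [-0.3, 0.4, -0.3]
finger_gap: 84.6
```

Emit:
{"api": "step_arm", "payload": {"deltas": [[0,0,0,0,0,-0.141,0.085],[0,0,0,0,0,-0.141,0.085],[0,0,0,0,0,-0.141,0.085],[0,0,0,0,0,-0.141,0.085],[0,0,0,0,0,0,0.085],[0,0,0,0,0,0,0.085]]}}

```text
clock: 26.0
tool_pos: [581.0, -41.0, 232.3]
ee_rot: [3.142, 0.001, 3.046]
contact_force: [0.1, 0.1, 1.2]
finger_gap: 85.0
```

```bash
cat > cover.py <<'E'
import sys
from h import *
x,y=map(float,sys.argv[1:3])
c=cap('wrist',sys.argv[3]);P=cloud(c);p=pose();print(p)
q=sel(P,x,y,70,35,48);o=circ(q) if len(q)>50 else None
q=sel(P,x,y,75,77,88);b=cv2.minAreaRect(q[:,:2].astype(np.float32));print('bar',b,q[:,2].mean(),len(q))
h=cv2.cvtColor(c['img'],cv2.COLOR_RGB2HSV);k=(h[...,0]>5)&(h[...,0]<20)&(h[...,1]>215)
m=sel(P[k],x,y,75,2,9)
o=np.array(b[0])
print('orange',len(m), np.median(m,0) if len(m) else '', np.degrees(np.arctan2(*(np.median(m,0)[:2]-o)[::-1])) if len(m) else '')
d=sel(P,*o,60,38,56);print('disc',cv2.minEnclosingCircle(d[:,:2].astype(np.float32)) if len(d) else '')
t=p[0];print('mv',td(o[0]-t[0],o[1]-t[1],0))
E
python3 cover.py 594 262 w10
python3 - <<'E'
from h import *
P=cloud(cap('top'));print(sel(P,594,262,90,76,90).mean(0))
c=cap('wrist');P=cloud(c)
for x,y in((543.8,-56.6),(575.9,-80.3),(580.4,-40.6)):
    q=sel(P,x,y,20,70,90);print(q.mean(0) if len(q) else '',len(q))
E
```

```text
(array([580.9, -40.9, 232.1]), array([3.142e+00, 1.000e-03, 3.046e+00]), 26.05, array([-0. ,  0.2, -0.3]), 85.0)
bar ((595.4713134765625, 274.5606689453125), (20.3303165435791, 73.49596405029297), 87.40050506591797) 81.5042859366413 1045
orange 0  
disc ((595.1363525390625, 274.96282958984375), 49.627132415771484)
mv [ 15.5 315.4   0. ]
[594.90104759 274.2789808   80.8883738 ]
[543.94862512 -54.8072229   79.17549883] 735
[576.20814936 -78.71648225  79.07159819] 674
[580.71194021 -39.07338021  79.04635043] 683
```

View pics/w10.png

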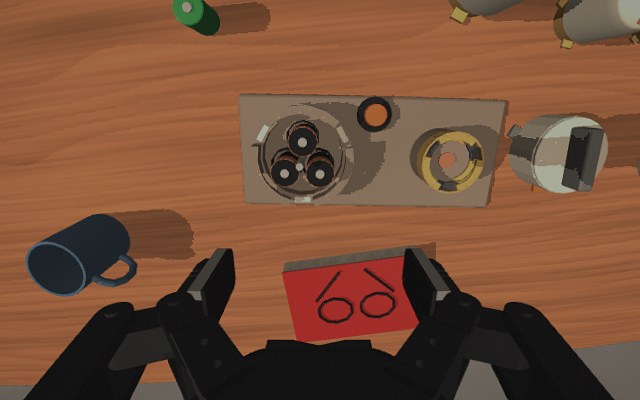

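All three cells stand home in the bay at (300,160), tops at z about 79. The cover at (560,155) has not moved. I move above it.

Emit:
{"api": "step_arm", "payload": {"deltas": [[0.0013,0.0262,0.004,0,0,0,0.085],[0.0013,0.0262,0.004,0,0,0,0.085],[0.0013,0.0262,0.004,0,0,0,0.085],[0.0013,0.0262,0.004,0,0,0,0.085],[0.0013,0.0262,0.004,0,0,0,0.085],[0.0013,0.0262,0.004,0,0,0,0.085],[0.0013,0.0262,0.004,0,0,0,0.085],[0.0013,0.0262,0.004,0,0,0,0.085],[0.0013,0.0262,0.004,0,0,0,0.085],[0.0013,0.0262,0.004,0,0,0,0.085],[0.0013,0.0262,0.004,0,0,0,0.085],[0.0013,0.0262,0.004,0,0,0,0.085],[0,0,0,0,0,0,0.085],[0,0,0,0,0,0,0.085],[0,0,0,0,0,0,0.085]]}}

```text
clock: 27.65
tool_pos: [594.3, 272.6, 183.7]
ee_rot: [-3.141, 0.0, 3.049]
contact_force: [0.4, -0.0, -0.4]
finger_gap: 84.7
```

```bash
python3 cover.py 595.5 274.6 w11
```

```text
(array([594.3, 272.5, 183.9]), array([-3.141,  0.   ,  3.048]), 27.7, array([-0.7, -0. , -0.6]), 85.3)
bar ((594.7567749023438, 275.7521057128906), (17.957305908203125, 73.40691375732422), 87.66857147216797) 81.90908945382921 1336
orange 0  
disc ((595.0451049804688, 275.6877746582031), 49.14779281616211)
mv [-0.2  3.3  0. ]
```

View pics/w11.png

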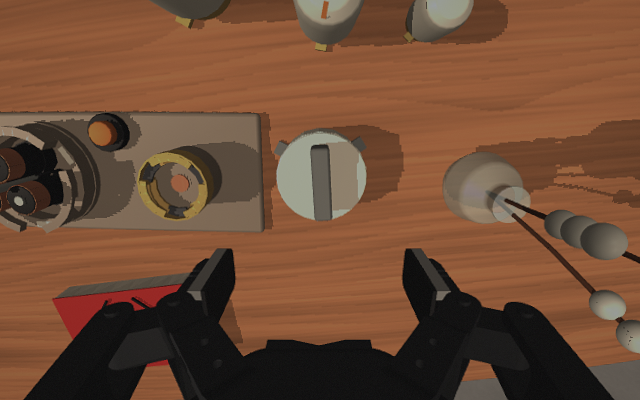

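The cover's bar is at (321,183). Its two rear lugs show at (280,146) and (362,144), so its yaw is about -2.3° with the orange lug facing away. I grip the bar.

Emit:
{"api": "step_arm", "payload": {"deltas": [[0,0.0033,0.02,0,0,-0.053,0.085],[0,0,0.03,0,0,0,0.085],[0,0,0.03,0,0,0,0.085],[0,0,0.025,0,0,0,0.085],[0,0,0.015,0,0,0,0.085],[0,0,0.008,0,0,0,0.085],[0,0,0,0,0,0,0.085],[0,0,0,0,0,0,0.04],[0,0,0,0,0,0,0.02],[0,0,0,0,0,0,0.01],[0,0,0,0,0,0,0.01],[0,0,0,0,0,0,0.01],[0,0,0,0,0,0,0.01],[0,0,0,0,0,0,0.01],[0,0,0,0,0,0,0.01]], "grip_force": 100}}

```text
clock: 29.2
tool_pos: [594.2, 277.2, 55.5]
ee_rot: [-3.142, -0.0, 3.104]
contact_force: [0.3, -0.3, 0.7]
finger_gap: 10.1
```

Emit:
{"api": "step_arm", "payload": {"deltas": [[0,0,0,0,0,0,0.0],[0,0,0,0,0,0,0.0],[0,0,0,0,0,0,0.0],[0,0,-0.01,0,0,0,0.0],[0,0,-0.02,0,0,0,0.0],[0,0,-0.02,0,0,0,0.0],[0,0,0,0,0,0,0.0],[0,0,0,0,0,0,0.0]]}}

```text
clock: 30.0
tool_pos: [594.5, 277.3, 106.3]
ee_rot: [3.141, 0.001, 3.104]
contact_force: [-0.0, 0.1, 0.1]
finger_gap: -0.0
```

```bash
cat > chk.py <<'E'
from h import *
c=cap('wrist','w12');P=cloud(c);p=pose();print(p);t=p[0]
d=sel(P,t[0],t[1],75,t[2]-25,t[2]+1);print('disc?',len(d),np.percentile(d[:,2],[5,50,95])-t[2]);top=d[d[:,2]>np.percentile(d[:,2],50)-3]
e=cv2.minEnclosingCircle(top[:,:2].astype(np.float32));print('disc',e,e[0]-t[:2])
E
python3 chk.py
```

```text
(array([594. , 277.2, 105.4]), array([ 3.142, -0.   ,  3.104]), 30.05, array([-0.1, -1. , -0.2]), 0.3)
disc? 1646 [-24.55678121 -23.35232637 -22.28573126]
disc ((587.6365966796875, 274.96881103515625), 30.59671974182129) [-6.36340332 -2.23118896]
```

View pics/w12.png

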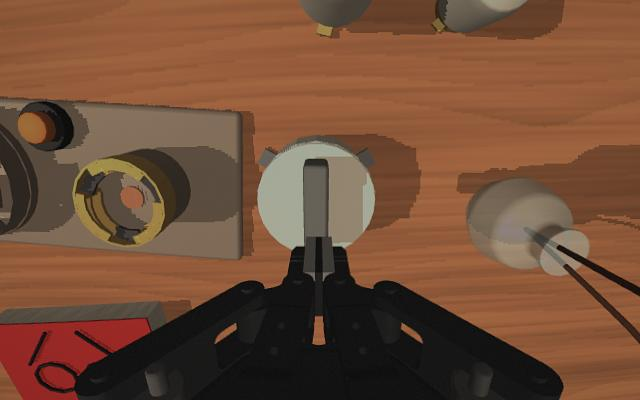

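The fingers closed without holding the bar. It still stands at (315,200) with its top at z 82. I try again with less force and look before lifting.

Emit:
{"api": "step_arm", "payload": {"deltas": [[0,0,0,0,0,0,0.05],[0,0,0,0,0,0,0.05],[0,0,0,0,0,0,0.05],[0,0,0,0,0,0,0.05],[0,0,0.02,0,0,0,0.05],[0,0,0.02,0,0,0,0.05],[0,0,0.01,0,0,0,0.05],[0,0,0,0,0,0,0.05],[0,0,0,0,0,0,0.05]], "grip_force": 50}}

```text
clock: 30.95
tool_pos: [594.5, 277.2, 56.1]
ee_rot: [3.142, 0.0, 3.104]
contact_force: [-0.8, 0.5, 0.1]
finger_gap: 50.0
```

Emit:
{"api": "step_arm", "payload": {"deltas": [[0,0,0,0,0,0,0.02],[0,0,0,0,0,0,0.01],[0,0,0,0,0,0,0.01],[0,0,0,0,0,0,0.01],[0,0,0,0,0,0,0.01],[0,0,0,0,0,0,0.01]]}}

```text
clock: 31.55
tool_pos: [594.2, 277.1, 55.6]
ee_rot: [-3.142, 0.0, 3.104]
contact_force: [-0.0, -0.8, 0.6]
finger_gap: 10.0
```

```bash
python3 chk.py; python3 - <<'E'
from h import *
P=cloud(cap('top'));q=sel(P,594,275,90,72,90);print(q.mean(0))
P=cloud(cap('scene'));q=sel(P,594,275,55,45,56);print(cv2.minEnclosingCircle(q[:,:2].astype(np.float32)),len(q))
E
```

```text
(array([594.2, 277.2,  55.5]), array([-3.142, -0.   ,  3.104]), 31.6, array([-0. ,  0.4,  0.3]), 9.9)
disc? 10504 [-7.54240297 -3.47627814 -2.43546694]
disc ((594.6329956054688, 275.6677551269531), 48.515682220458984) [ 0.43299561 -1.53224487]
[579.60411293 269.80900625  79.95066977]
((599.2168579101562, 272.0175476074219), 48.54720687866211) 315
```

View pics/w12.png

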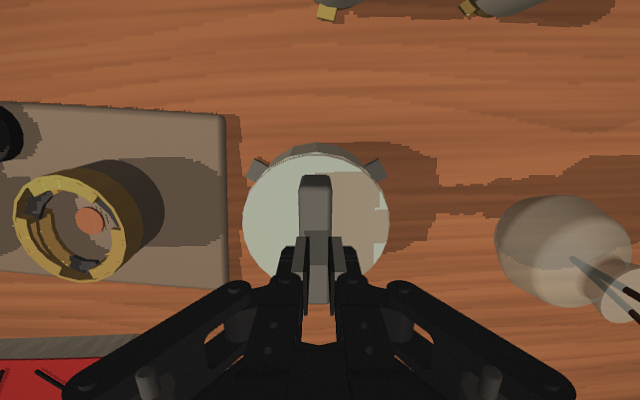

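Emit:
{"api": "step_arm", "payload": {"deltas": [[0,0,0,0,0,0,0.0],[0,0,0,0,0,0,0.0],[0,0,0,0,0,0,0.0],[0,0,0,0,0,0,0.0],[0,0,0,0,0,0,0.0]], "grip_force": 60}}

```text
clock: 32.2
tool_pos: [594.2, 277.2, 55.5]
ee_rot: [-3.142, -0.0, 3.104]
contact_force: [-0.2, -0.3, -0.2]
finger_gap: 0.1
```

```bash
python3 - <<'E'
from h import *
c=cap('wrist','w13');p=pose();print(p);P=cloud(c)
cv2.imwrite('pics/w13.png',cv2.resize(c['img'][130:340,200:430],None,fx=2.5,fy=2.5)[:,:,::-1])
t=p[0];q=sel(P,t[0],t[1],60,78,86);print(q.mean(0),len(q),cv2.minAreaRect(q[:,:2].astype(np.float32)))
E
```

```text
(array([594.2, 277.2,  55.5]), array([-3.142,  0.   ,  3.104]), 32.25, array([0.4, 0.2, 0.6]), -0.0)
[571.73342252 276.2747548   81.69925213] 1735 ((574.7579345703125, 276.29571533203125), (17.892383575439453, 34.37681579589844), 87.9337387084961)
```

View pics/w13.png

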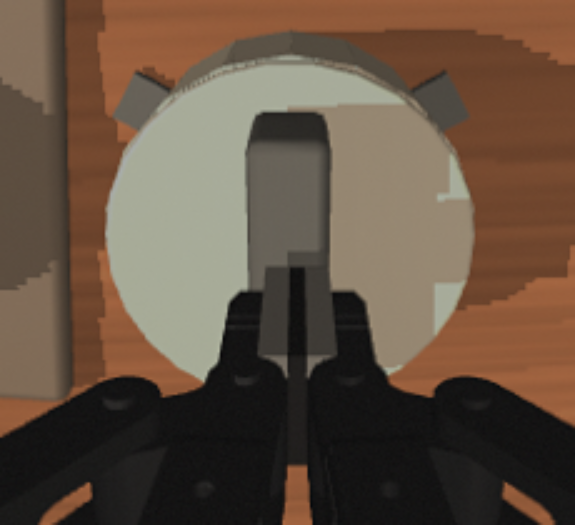

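```bash
python3 - <<'E'
from h import *
c=cap('wrist');P=cloud(c);print(pose())
for v in range(180,300,8): print(v,[tuple(P[v,u].round(0)) for u in(308,314,319,325,330)])
E
```

```text
(array([594.2, 277.2,  55.5]), array([-3.142, -0.   ,  3.104]), 32.3, array([-0.5,  0.3, -0.2]), -0.4)
180 [(np.float64(558.0), np.float64(273.0), np.float64(68.0)), (np.float64(558.0), np.float64(276.0), np.float64(68.0)), (np.float64(558.0), np.float64(279.0), np.float64(69.0)), (np.float64(558.0), np.float64(283.0), np.float64(68.0)), (np.float64(561.0), np.float64(286.0), np.float64(60.0))]
188 [(np.float64(559.0), np.float64(274.0), np.float64(81.0)), (np.float64(559.0), np.float64(277.0), np.float64(82.0)), (np.float64(559.0), np.float64(279.0), np.float64(82.0)), (np.float64(559.0), np.float64(282.0), np.float64(82.0)), (np.float64(560.0), np.float64(285.0), np.float64(80.0))]
196 [(np.float64(563.0), np.float64(273.0), np.float64(82.0)), (np.float64(563.0), np.float64(276.0), np.float64(82.0)), (np.float64(563.0), np.float64(279.0), np.float64(83.0)), (np.float64(563.0), np.float64(282.0), np.float64(81.0)), (np.float64(563.0), np.float64(285.0), np.float64(81.0))]
204 [(np.float64(567.0), np.float64(273.0), np.float64(82.0)), (np.float64(568.0), np.float64(276.0), np.float64
[... 2745 characters left out ...]
), np.float64(281.0), np.float64(123.0)), (np.float64(582.0), np.float64(283.0), np.float64(126.0))]
284 [(np.float64(582.0), np.float64(274.0), np.float64(132.0)), (np.float64(587.0), np.float64(276.0), np.float64(125.0)), (np.float64(588.0), np.float64(278.0), np.float64(123.0)), (np.float64(581.0), np.float64(280.0), np.float64(133.0)), (np.float64(582.0), np.float64(282.0), np.float64(132.0))]
292 [(np.float64(582.0), np.float64(274.0), np.float64(137.0)), (np.float64(586.0), np.float64(276.0), np.float64(131.0)), (np.float64(592.0), np.float64(278.0), np.float64(123.0)), (np.float64(583.0), np.float64(280.0), np.float64(136.0)), (np.float64(582.0), np.float64(282.0), np.float64(137.0))]
```

The picture and depth show the fingers shut inside the bar with no force. I probe by lifting clear and touching the bar top gently from above.

Emit:
{"api": "step_arm", "payload": {"deltas": [[0,0,-0.02,0,0,0,0.0],[0,0,-0.02,0,0,0,0.0],[0,0,0,0,0,0,0.0],[0,0,0.004,0,0,0,0.0],[0,0,0.004,0,0,0,0.0],[0,0,0.004,0,0,0,0.0],[0,0,0.003,0,0,0,0.0],[0,0,0.002,0,0,0,0.0],[0,0,0,0,0,0,0.0]]}}

```text
clock: 33.2
tool_pos: [593.9, 277.0, 77.9]
ee_rot: [-3.141, -0.001, 3.104]
contact_force: [0.1, 0.5, 0.2]
finger_gap: -0.2
```

```bash
python3 - <<'E'
from h import *
a=cap('top');b=cap('scene');print(pose())
i=np.vstack([cv2.resize(a['img'][150:300,150:400],(800,480)),])
j=cv2.resize(b['img'][100:240,250:480],(800,487))
cv2.imwrite('pics/d.png',j[:,:,::-1])
P=cloud(a);q=sel(P,594,275,70,40,56);print(cv2.minEnclosingCircle(q[:,:2].astype(np.float32)),len(q))
E
```

```text
(array([594.2, 277.2,  78.5]), array([-3.141, -0.   ,  3.104]), 33.3, array([-0.2, -0.4, -0.7]), 0.0)
((595.49951171875, 273.30438232421875), 48.734375) 268
```

View pics/d.png

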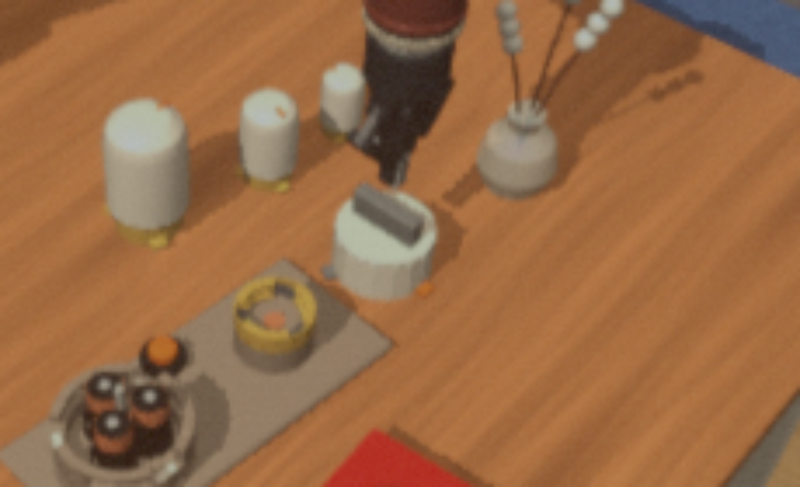

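```bash
python3 - <<'E'
from h import *
b=cap('scene');print(pose())
pr=lambda X:((proj(b,X)-[250,100])*[800/230,487/140]).round(0).tolist()
print('tcp',pr([[594,277,78]]),'bar ends',pr([[558,277,82],[631,274,82]]),'tcp+100',pr([[594,277,180]]))
P=cloud(b)
q=sel(P,594,277,60,84,130);print('finger pts',len(q),q[np.argsort(q[:,2])][:8].round(0))
# finger tip dark pixels
for px in((395,178),(390,165),(400,150)):
    u,v=int(px[0]*230/800+250),int(px[1]*140/487+100);print(px,P[v,u].round(0))
E
```

```text
(array([594.3, 277.2,  78.6]), array([3.142, 0.   , 3.104]), 33.35, array([ 0.5, -0.7,  0.8]), 0.1)
tcp [[386.0, 202.0]] bar ends [[356.0, 181.0], [416.0, 219.0]] tcp+100 [[396.0, 120.0]]
finger pts 39 [[633. 273.  84.]
 [613. 273.  84.]
 [603. 270.  84.]
 [593. 267.  84.]
 [616. 269.  84.]
 [604. 271. 107.]
 [607. 277. 109.]
 [608. 281. 111.]]
(395, 178) [604. 268. 123.]
(390, 165) [609. 250. 156.]
(400, 150) [607. 269. 158.]
```

The scene depth puts the lowest finger points at z about 107 with the TCP reading 78.6. The wrist view agreed, giving 87 at TCP 55. So the real tips are about 29 mm higher than the reported TCP, the fingers only closed above the bar, and the cells were held near their tops. I go about 28 mm lower.

Emit:
{"api": "step_arm", "payload": {"deltas": [[0,0,-0.015,0,0,0,0.05],[0,0,0,0,0,0,0.05],[0,0,0,0,0,0,0.05],[0,0,0,0,0,0,0.05],[0,0,0.02,0,0,0,0.05],[0,0,0.02,0,0,0,0.05],[0,0,0.01,0,0,0,0.05],[0,0,0.006,0,0,0,0.05],[0,0,0.005,0,0,0,0.05],[0,0,0,0,0,0,0.05],[0,0,0,0,0,0,0.05]]}}

```text
clock: 34.45
tool_pos: [594.6, 277.3, 33.1]
ee_rot: [3.141, 0.001, 3.104]
contact_force: [-0.3, 0.2, -0.8]
finger_gap: 50.2
```

Emit:
{"api": "step_arm", "payload": {"deltas": [[0,0,0,0,0,0,0.02],[0,0,0,0,0,0,0.01],[0,0,0,0,0,0,0.0],[0,0,0,0,0,0,0.0],[0,0,0,0,0,0,0.0],[0,0,0,0,0,0,0.0],[0,0,0,0,0,0,0.0]], "grip_force": 80}}

```text
clock: 35.15
tool_pos: [594.5, 277.1, 33.1]
ee_rot: [3.141, 0.0, 3.104]
contact_force: [-2.6, -1.7, 5.7]
finger_gap: 16.8
```

Emit:
{"api": "step_arm", "payload": {"deltas": [[0,0,-0.01,0,0,0,0.0],[0,0,-0.02,0,0,0,0.0],[0,0,-0.03,0,0,0,0.0],[0,0,-0.03,0,0,0,0.0],[0,0,-0.03,0,0,0,0.0],[0,0,-0.01,0,0,0,0.0],[0,0,0,0,0,0,0.0],[0,0,0,0,0,0,0.0]]}}

```text
clock: 35.95
tool_pos: [593.4, 277.0, 161.1]
ee_rot: [-3.141, -0.002, 3.104]
contact_force: [-0.5, 0.2, -1.9]
finger_gap: 16.1
```

```bash
cat > hc.py <<'E'
from h import *
c=cap('wrist');P=cloud(c);p=pose();print(p);t=p[0];u=t[2]-33.1
d=sel(P,t[0],t[1],60,u+42,u+56);dt=d[d[:,2]>u+48]
e=cv2.minEnclosingCircle(dt[:,:2].astype(np.float32));print('disc',e,np.median(dt[:,2])-u,len(dt))
q=sel(P,t[0],t[1],60,u+78,u+86);b=cv2.minAreaRect(q[:,:2].astype(np.float32));print('bar',b,q[:,2].mean()-u)
# lugs: points just outside disc at lug level
g=sel(P,*e[0],64,u-3,u+9);v=g[:,:2]-e[0];v=v[np.hypot(*v.T)>51];a=np.degrees(np.arctan2(v[:,1],v[:,0]))%360
h,_=np.histogram(a,36,(0,360));print('lug hist',[(i*10,n) for i,n in enumerate(h) if n>3])
for k in(118,238):
    s=(a>k-20)&(a<k+20)
    if s.sum()>3: print('lug',k,(a[s].min()+a[s].max())/2)
Bc=np.array([566.7,-59.3]);print('mv',td(*(Bc-e[0]),0))
E
python3 hc.py
```

```text
(array([593.3, 276.9, 160.6]), array([-3.140e+00, -2.000e-03,  3.104e+00]), 36.0, array([ 0.7,  0.4, -1.3]), 16.3)
disc ((593.0756225585938, 277.457763671875), 48.94623947143555) 52.53398656132745 10926
bar ((592.8526611328125, 275.4020690917969), (41.50630187988281, 73.33187103271484), 70.29020690917969) 82.25189999968012
lug hist [(100, np.int64(27)), (110, np.int64(158)), (120, np.int64(111)), (230, np.int64(184)), (240, np.int64(121))]
lug 118 116.98061082385837
lug 238 238.8393154650514
mv [  13.7 -337.5    0. ]
```

Emit:
{"api": "step_arm", "payload": {"deltas": [[0,0,0,0,0,0.076,0.0],[-0.0009,-0.0255,0,0,0,0,0.0],[-0.0009,-0.026,0,0,0,0,0.0],[-0.0009,-0.026,0,0,0,0,0.0],[-0.0009,-0.026,0,0,0,0,0.0],[-0.0009,-0.026,0,0,0,0,0.0],[-0.0009,-0.026,0,0,0,0,0.0],[-0.0009,-0.026,0,0,0,0,0.0],[-0.0009,-0.026,0,0,0,0,0.0],[-0.0009,-0.026,0,0,0,0,0.0],[-0.0009,-0.026,0,0,0,0,0.0],[-0.0009,-0.026,0,0,0,0,0.0],[-0.0009,-0.026,0,0,0,0,0.0],[-0.0009,-0.026,0,0,0,0,0.0],[0,0,0,0,0,0,0.0],[0,0,0,0,0,0,0.0],[0,0,0,0,0,0,0.0]]}}

```text
clock: 37.7
tool_pos: [567.2, -58.3, 161.6]
ee_rot: [-3.142, -0.001, 3.029]
contact_force: [-0.4, 0.6, -0.7]
finger_gap: 16.2
```

```bash
python3 hc.py
```

```text
(array([567.3, -58.1, 161.8]), array([-3.142e+00, -1.000e-03,  3.030e+00]), 37.75, array([-0.1,  1.1, -2.5]), 16.5)
disc ((567.4935913085938, -57.892147064208984), 48.486785888671875) 51.89837058787731 10869
bar ((566.8609008789062, -55.714637756347656), (73.27117156982422, 41.47892761230469), 11.260366439819336) 81.69975886118635
lug hist [(100, np.int64(87)), (110, np.int64(172)), (120, np.int64(54)), (220, np.int64(109)), (230, np.int64(169)), (240, np.int64(40))]
lug 118 113.41385927182071
lug 238 233.8427185372703
mv [ 0.6 -1.5  0. ]
```

Emit:
{"api": "step_arm", "payload": {"deltas": [[0.0005,-0.0015,0.02,0,0,0,0.0],[0,0,0.02,0,0,0,0.0],[0,0,0.02,0,0,0,0.0],[0,0,0.006,0,0,0,0.0],[0,0,0.005,0,0,0,0.0],[0,0,0.004,0,0,0,0.0],[0,0,0.004,0,0,0,0.0],[0,0,0.003,0,0,0,0.0],[0,0,0,0,0,0,0.0],[0,0,0,0,0,0,0.0]]}}

```text
clock: 38.75
tool_pos: [567.3, -60.8, 81.1]
ee_rot: [3.141, 0.001, 3.028]
contact_force: [0.6, 0.8, 0.8]
finger_gap: 16.0
```

Emit:
{"api": "step_arm", "payload": {"deltas": [[0,0,0.003,0,0,0,0.0],[0,0,0.003,0,0,0,0.0],[0,0,0.002,0,0,0,0.0],[0,0,0,0,0,0,0.0],[0,0,0,0,0,0,0.0]]}}

```text
clock: 39.25
tool_pos: [567.4, -60.9, 72.9]
ee_rot: [3.141, 0.001, 3.028]
contact_force: [0.1, 1.7, 6.5]
finger_gap: 16.3
```

Emit:
{"api": "step_arm", "payload": {"deltas": [[0,0,0.001,0,0,0,0.0],[0,0,0,0,0,0.08,0.0],[0,0,0,0,0,0.1,0.0],[0,0,0,0,0,0.1,0.0],[0,0,0,0,0,0.1,0.0],[0,0,0,0,0,0.1,0.0],[0,0,0,0,0,0,0.0]]}}

```text
clock: 39.95
tool_pos: [567.2, -61.2, 71.9]
ee_rot: [3.142, 0.001, 2.544]
contact_force: [-0.4, 0.5, 6.0]
finger_gap: 16.4
```

Emit:
{"api": "step_arm", "payload": {"deltas": [[0,0,0,0,0,0.1,0.0],[0,0,0,0,0,0.1,0.0],[0,0,0,0,0,0.1,0.0],[0,0,0,0,0,0.1,0.0],[0,0,0,0,0,0.08,0.0],[0,0,0,0,0,0.035,0.0],[0,0,0,0,0,0,0.0],[0,0,0,0,0,0,0.0]]}}

```text
clock: 40.75
tool_pos: [567.1, -61.3, 71.8]
ee_rot: [3.141, 0.001, 2.033]
contact_force: [-0.8, 0.0, 7.4]
finger_gap: 16.4
```

```bash
python3 - <<'E'
from h import *
s=bot.get_state();print(pose(),s['ft_torque'].round(2))
E
```

```text
(array([567.1, -61.3,  71.8]), array([3.141e+00, 1.000e-03, 2.033e+00]), 40.75, array([-0.8,  0. ,  7.4]), 16.4) [0.08 0.11 0.01]
```

Emit:
{"api": "step_arm", "payload": {"deltas": [[0,0,-0.003,0,0,0,0.0],[0,0,-0.003,0,0,0,0.0],[0,0,-0.001,0,0,0,0.0],[0,0,0,0,0,0,0.0],[0,0,0,0,0,0,0.0]]}}

```text
clock: 41.25
tool_pos: [567.0, -61.1, 78.6]
ee_rot: [3.141, 0.0, 2.033]
contact_force: [0.9, -1.4, 2.9]
finger_gap: 16.2
```

Emit:
{"api": "step_arm", "payload": {"deltas": [[0,0,0,0,0,0,0.04],[0,0,0,0,0,0,0.04],[0,0,0,0,0,0,0.04],[0,0,0,0,0,0,0.04],[0,0,-0.02,0,0,0,0.06],[0,0,-0.03,0,0,0,0.085],[0,0,-0.04,0,0,0,0.085],[0,0,-0.04,0,0,0,0.085],[0,0,-0.03,0,0,0,0.085],[0,0,0,0,0,0,0.085],[0,0,0,0,0,0,0.085],[0,0,0,0,0,0,0.085]]}}

```text
clock: 42.45
tool_pos: [566.2, -60.7, 237.4]
ee_rot: [-3.14, -0.001, 2.033]
contact_force: [0.1, 0.4, 0.1]
finger_gap: 84.8
```

```bash
python3 - <<'E'
from h import *
c=cap('wrist','w14');P=cloud(c);p=pose();print(p);x,y=566.7,-59.3
q=sel(P,x,y,60,80,140);b=cv2.minAreaRect(q[q[:,2]>120][:,:2].astype(np.float32));print('bar',b,np.percentile(q[:,2],[5,50,95]))
d=sel(P,x,y,52,90,105);print('disc z',np.median(d[:,2]),cv2.minEnclosingCircle(d[:,:2].astype(np.float32)))
t=p[0];print('globe',td(436-t[0],293-t[1],0,t*0+3.05 if 0 else 3.05))
E
```

```text
(array([566.1, -60.7, 237.2]), array([-3.140e+00, -1.000e-03,  2.033e+00]), 42.5, array([ 0.9, -0. , -0.3]), 85.2)
bar ((566.8648681640625, -61.19277572631836), (17.98702049255371, 73.23117065429688), 26.098726272583008) [ 96.76249379  98.35027669 128.43042626]
disc z 98.10036783844143 ((566.7499389648438, -60.74007034301758), 49.01647186279297)
globe [161.9 340.3   0. ]
```

View pics/w14.png

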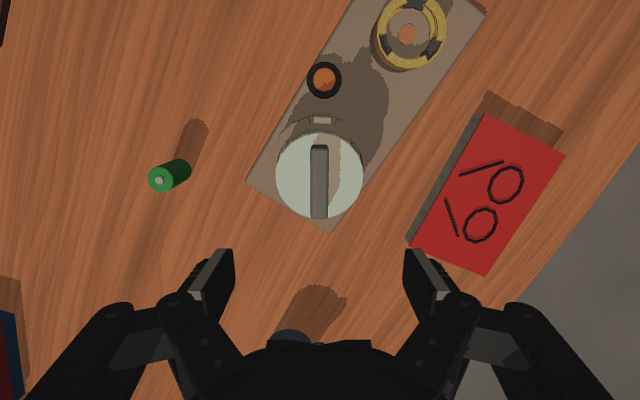

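The cover's disc is at z 98, which puts its underside at 46. Its yaw is -64°, 57° clockwise of the gap, so it is locked and sits at (320,178). Next is the middle globe.

Emit:
{"api": "step_arm", "payload": {"deltas": [[0,0,0,0,0,-0.127,0.085],[0,0,0,0,0,-0.127,0.085],[0,0,0,0,0,-0.127,0.085],[0,0,0,0,0,-0.127,0.085],[0,0,0,0,0,-0.127,0.085],[0,0,0,0,0,-0.127,0.085],[0,0,0,0,0,-0.127,0.085],[0,0,0,0,0,-0.128,0.085],[0,0,0,0,0,0,0.085]]}}

```text
clock: 43.4
tool_pos: [566.3, -61.0, 237.5]
ee_rot: [-3.141, -0.002, 3.052]
contact_force: [-0.4, 1.0, 0.9]
finger_gap: 85.1
```

Emit:
{"api": "step_arm", "payload": {"deltas": [[0.0116,0.0243,0.002,0,0,0,0.085],[0.0116,0.0243,0.002,0,0,0,0.085],[0.0116,0.0243,0.002,0,0,0,0.085],[0.0116,0.0243,0.002,0,0,0,0.085],[0.0116,0.0243,0.002,0,0,0,0.085],[0.0116,0.0243,0.002,0,0,0,0.085],[0.0116,0.0243,0.002,0,0,0,0.085],[0.0116,0.0243,0.002,0,0,0,0.085],[0.0116,0.0243,0.002,0,0,0,0.085],[0.0116,0.0243,0.002,0,0,0,0.085],[0.0116,0.0243,0.002,0,0,0,0.085],[0.0116,0.0243,0.002,0,0,0,0.085],[0.0116,0.0243,0.002,0,0,0,0.085],[0.0116,0.0243,0.002,0,0,0,0.085],[0,0,0,0,0,0,0.085],[0,0,0,0,0,0,0.085],[0,0,0,0,0,0,0.085]]}}

```text
clock: 45.1
tool_pos: [436.7, 291.6, 210.2]
ee_rot: [-3.141, -0.0, 3.047]
contact_force: [-0.7, -0.0, -0.3]
finger_gap: 84.8
```

```bash
cat > globe.py <<'E'
import sys
from h import *
x,y,z0=map(float,sys.argv[1:4])  # z0 = underside height
c=cap('wrist',sys.argv[4]);P=cloud(c);p=pose();print(p)
s=sel(P,x,y,45,z0+25,z0+84);o=circ(s,30);print('side',o,len(s))
top=sel(P,*o,35,z0+95,z0+107);print('top',cv2.minEnclosingCircle(top[:,:2].astype(np.float32)),np.percentile(top[:,2],95) if len(top) else '')
h=cv2.cvtColor(c['img'],cv2.COLOR_RGB2HSV);k=(h[...,0]<20)&(h[...,1]>110)&(h[...,2]>90)
m=sel(P[k],*o,34,z0+90,z0+107)
if len(m)>4:
    d=np.median(m[:,:2],0)-o;print('dash',len(m),d,np.degrees(np.arctan2(d[1],d[0])))
    l=cv2.fitLine(m[:,:2].astype(np.float32),cv2.DIST_L2,0,.01,.01).ravel();print('line',np.degrees(np.arctan2(l[1],l[0])))
g=sel(P,*o,37,z0-2,z0+14);v=g[:,:2]-o;v=v[np.hypot(*v.T)>27.5];a=np.degrees(np.arctan2(v[:,1],v[:,0]))%360
hh,_=np.histogram(a,36,(0,360));print('lug',[(i*10,int(n)) for i,n in enumerate(hh) if n>3])
t=p[0];print('mv',td(o[0]-t[0],o[1]-t[1],0))
E
python3 globe.py 436 293 0 w15
```

```text
(array([436.8, 291.6, 210.4]), array([-3.141, -0.   ,  3.047]), 45.15, array([ 0.2, -0.2, -0.3]), 85.2)
side [431.97928318 296.43029757] 376
top ((430.4673767089844, 297.1568908691406), 25.154075622558594) 101.21162084756487
dash 58 [18.35053779 -4.91807333] -15.003092390011872
line 82.374
lug [(80, 11), (90, 16), (100, 23), (110, 27), (120, 30), (130, 28), (140, 32), (150, 32), (160, 31), (170, 34), (180, 32), (190, 33), (200, 31), (210, 34), (220, 29), (230, 26), (240, 24), (250, 22), (260, 15), (270, 8)]
mv [5.3 4.4 0. ]
```

View pics/w15.png

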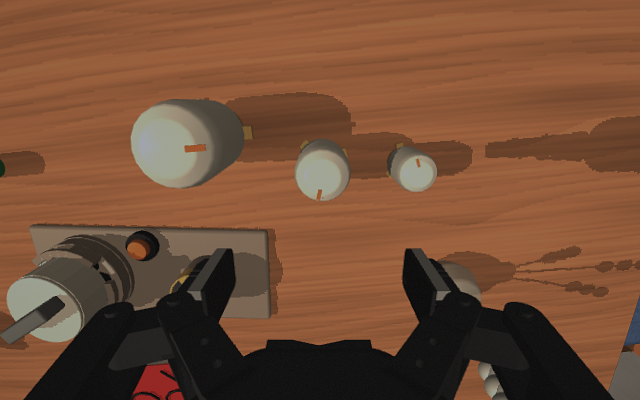

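The middle globe's top is centred at (323,173), with its dash at (319,195). Its brass lugs show at (305,145) and (346,152). I get its yaw from the lugs.

```bash
python3 - <<'E'
from h import *
c=cap('wrist');P=cloud(c);im=c['img'];h=cv2.cvtColor(im,cv2.COLOR_RGB2HSV)
o=np.array([431.6,296.6])
k=(h[...,0]>18)&(h[...,0]<32)&(h[...,1]>90)&(h[...,2]>60)
k[:135]=0;k[185:]=0;k[:,295:357]&=True;k[:,:295]=0;k[:,357:]=0
n,l,st,ce=cv2.connectedComponentsWithStats(k.astype(np.uint8))
for i in range(1,n):
    if st[i,4]>6:
        X=toplane(c,[ce[i]],7)[0];d=X[:2]-o;print(ce[i].round(1),st[i,4],X.round(1),'med',np.nanmedian(P[l==i],0).round(1),'r',np.hypot(*d).round(1),'ang',np.degrees(np.arctan2(d[1],d[0])).round(1)%360)
k=(h[...,0]<16)&(h[...,1]>120)&(h[...,2]>150);k[:180]=0;k[203:]=0;k[:,:312]=0;k[:,328:]=0
v,u=np.nonzero(k);X=toplane(c,np.c_[u,v],101);d=X[:,:2]-o;print(len(u),u.mean(),v.mean(),d.mean(0),np.degrees(np.arctan2(*d.mean(0)[::-1])))
w,V=np.linalg.eigh(np.cov(d.T));print(w,V[:,1],np.degrees(np.arctan2(V[1,1],V[0,1])))
E
```

```text
[302.1 145.1] 8 [410.1 273.8   7. ] med [410.3 273.7   7.3] r 31.4 ang 226.6
[344.3 151.7] 12 [423.6 326.7   7. ] med [423.1 326.4   7.4] r 31.2 ang 105.0
35 318.42857142857144 195.11428571428573 [16.99198709 -5.69621976] -18.532684642967617
[1.69271857 9.49433336] [-0.88419539  0.46711724] 152.15266776895365
```

Emit:
{"api": "step_arm", "payload": {"deltas": [[0.0055,0.0045,0.02,0,0,0,0.085],[0,0,0.03,0,0,0,0.085],[0,0,0.03,0,0,0,0.085],[0,0,0.03,0,0,0,0.085],[0,0,0.03,0,0,0,0.085],[0,0,0.025,0,0,0,0.085],[0,0,0.02,0,0,0,0.085],[0,0,0.01,0,0,0,0.085],[0,0,0,0,0,0,0.085],[0,0,0,0,0,0,0.055],[0,0,0,0,0,0,0.05],[0,0,0,0,0,0,0.05],[0,0,0,0,0,0,0.05],[0,0,0,0,0,0,0.05],[0,0,0,0,0,0,0.05]], "grip_force": 60}}

```text
clock: 46.7
tool_pos: [432.2, 298.0, 16.9]
ee_rot: [3.14, 0.001, 3.049]
contact_force: [-0.9, -2.2, 6.0]
finger_gap: 58.9
```

Emit:
{"api": "step_arm", "payload": {"deltas": [[0,0,-0.01,0,0,0,0.05],[0,0,-0.03,0,0,0,0.05],[0,0,-0.03,0,0,0,0.05],[0,0,-0.03,0,0,0,0.05],[0,0,0,0,0,-0.135,0.05],[-0.0147,-0.0184,0,0,0,0,0.05],[-0.0147,-0.0184,0,0,0,0,0.05],[-0.0147,-0.0184,0,0,0,0,0.05],[-0.0147,-0.0184,0,0,0,0,0.05],[-0.0147,-0.0184,0,0,0,0,0.05],[-0.0147,-0.0184,0,0,0,0,0.05],[-0.0147,-0.0184,0,0,0,0,0.05],[-0.0147,-0.0184,0,0,0,0,0.05],[-0.0147,-0.0184,0,0,0,0,0.05],[-0.0147,-0.0184,0,0,0,0,0.05],[0,0,0,0,0,0,0.05],[0,0,0,0,0,0,0.05],[0,0,0,0,0,0,0.05]]}}

```text
clock: 48.5
tool_pos: [585.5, 121.4, 115.8]
ee_rot: [3.141, -0.0, -3.097]
contact_force: [0.5, 0.5, -2.5]
finger_gap: 58.9
```

```bash
cat > hg.py <<'E'
from h import *
c=cap('wrist','hg');P=cloud(c);p=pose();print(p);t=p[0];u=t[2]-16.9
for lo,hi in((23,40),(40,60),(60,84)):
    s=sel(P,t[0],t[1],36,u+lo,u+hi)
    if len(s)>20: print('side',lo,circ(s,30),len(s))
im=c['img'];h=cv2.cvtColor(im,cv2.COLOR_RGB2HSV);k=(h[...,0]>18)&(h[...,0]<32)&(h[...,1]>90)&(h[...,2]>60)
n=sel(P,t[0],t[1],29,u+9,u+20);print('neck',circ(n,25) if len(n)>10 else '',len(n))
o=t[:2]
g=P[k];g=g[(g[:,2]>u-2)&(g[:,2]<u+12)];v=g[:,:2]-o;r=np.hypot(*v.T);v=v[(r>27)&(r<36)];a=np.degrees(np.arctan2(v[:,1],v[:,0]))%360
hh,_=np.histogram(a,72,(0,360));print('lug',[(i*5,int(n)) for i,n in enumerate(hh) if n])
q=sel(P,587.2,119.5,45,60,66);print('collar',circ(q) if len(q)>50 else '',len(q))
E
python3 hg.py
```

```text
(array([585.5, 121.5, 115.8]), array([ 3.141, -0.   , -3.097]), 48.55, array([ 0.3, -0.5, -2. ]), 58.9)
side 23 [585.22506472 120.77020096] 672
side 40 [585.1062319  121.16506236] 1285
side 60 [584.96678672 121.60835501] 3433
neck  0
lug [(115, 3), (215, 2), (220, 46), (225, 43), (230, 40), (235, 35), (240, 15)]
collar [589.78959631 119.16808443  35.94243901] 981
```

View pics/hg.png

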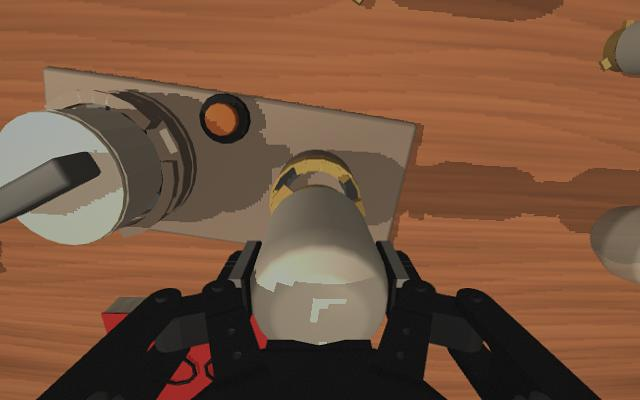

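The globe hangs over the collar, whose top ring shows at (315,180). I correct by 2 mm and lower.

Emit:
{"api": "step_arm", "payload": {"deltas": [[-0.002,-0.001,0.01,0,0,0,0.05],[0,0,0.015,0,0,0,0.05],[0,0,0.007,0,0,0,0.05],[0,0,0.004,0,0,0,0.05],[0,0,0.002,0,0,0,0.05],[0,0,0.002,0,0,0,0.05],[0,0,0,0,0,0,0.05],[0,0,0,0,0,0,0.05]]}}

```text
clock: 49.35
tool_pos: [588.3, 119.3, 75.8]
ee_rot: [3.141, 0.0, -3.098]
contact_force: [0.2, 0.2, -2.3]
finger_gap: 59.1
```

Emit:
{"api": "step_arm", "payload": {"deltas": [[0,0,0.002,0,0,0,0.05],[0,0,0.002,0,0,0,0.05],[0,0,0,0,0,0,0.05],[0,0,0,0,0,0,0.05]]}}

```text
clock: 49.75
tool_pos: [587.9, 119.9, 71.3]
ee_rot: [3.141, -0.0, -3.098]
contact_force: [0.6, 1.9, -4.5]
finger_gap: 59.3
```

Emit:
{"api": "step_arm", "payload": {"deltas": [[0,0,0.002,0,0,0,0.05],[0,0,0.001,0,0,0,0.05],[0,0,0,0,0,0,0.05],[0,0,0,0,0,0,0.05]]}}

```text
clock: 50.15
tool_pos: [588.4, 120.0, 69.4]
ee_rot: [3.14, 0.001, -3.098]
contact_force: [-2.4, 2.3, 6.2]
finger_gap: 59.0
```

Emit:
{"api": "step_arm", "payload": {"deltas": [[-0.0003,0,0,0,0,0.08,0.05],[0,0,0.0004,0,0,0.1,0.05],[0,0,0.0005,0,0,0.1,0.05],[0,0,0.0005,0,0,0.1,0.05],[0,0,0.0005,0,0,0.1,0.05],[0,0,0,0,0,0,0.05],[0,0,0,0,0,0,0.05]]}}

```text
clock: 50.85
tool_pos: [588.9, 119.6, 67.2]
ee_rot: [3.141, 0.001, 2.707]
contact_force: [0.0, 2.9, 4.2]
finger_gap: 59.1
```

```bash
python3 - <<'E'
from h import *
s=bot.get_state();print(pose(),s['ft_torque'].round(2))
E
python3 hg.py
```

```text
(array([588.9, 119.6,  67.2]), array([3.141e+00, 1.000e-03, 2.707e+00]), 50.85, array([0. , 2.9, 4.2]), 59.1) [ 0.84  0.07 -0.33]
(array([588.9, 119.6,  67.2]), array([3.141e+00, 1.000e-03, 2.707e+00]), 50.9, array([-0.5,  2.9,  4.9]), 58.9)
side 23 [587.94552757 119.20193725] 692
side 40 [588.05956526 119.58048885] 1290
side 60 [588.18515633 119.95924006] 3461
neck  9
lug [(155, 2), (160, 7), (165, 7), (170, 1), (175, 2), (180, 6), (185, 7), (190, 7), (195, 7), (200, 6), (205, 3), (210, 3), (250, 2)]
collar [589.33788227 118.07662126  35.76717693] 1694
```

Emit:
{"api": "step_arm", "payload": {"deltas": [[0,0,0.0004,0,0,0.1,0.05],[0,0,0.0005,0,0,0.1,0.05],[0,0,0.0005,0,0,0.1,0.05],[0,0,0.0005,0,0,0.1,0.05],[0,0,0.0005,0,0,0.1,0.05],[0,0,0.0005,0,0,0.1,0.05],[0,0,0.0005,0,0,0.1,0.05],[0,0,0.0005,0,0,0.1,0.05],[0,0,0.0002,0,0,0.05,0.05],[0,0,0,0,0,0,0.05],[0,0,0,0,0,0,0.05]]}}

```text
clock: 52.0
tool_pos: [589.2, 118.5, 63.1]
ee_rot: [3.14, 0.001, 1.856]
contact_force: [0.2, -1.7, 6.2]
finger_gap: 59.0
```

```bash
python3 - <<'E'
from h import *
s=bot.get_state();print(pose(),s['ft_torque'].round(2),s['q'].round(2))
E
```

```text
(array([589.2, 118.5,  63.1]), array([3.140e+00, 1.000e-03, 1.856e+00]), 52.0, array([ 0.2, -1.7,  6.2]), 59.0) [ 0.08 -0.18 -0.12] [-0.95  0.46  0.86  1.78 -0.39  1.08  0.33]
```

Emit:
{"api": "step_arm", "payload": {"deltas": [[0,0,0.0002,0,0,0.04,0.05],[0,0,0.0002,0,0,0.04,0.05],[0,0,0.0002,0,0,0.04,0.05],[0,0,0.0002,0,0,0.04,0.05],[0,0,0,0,0,0,0.05],[0,0,0,0,0,0,0.05]]}}

```text
clock: 52.6
tool_pos: [588.6, 118.0, 62.4]
ee_rot: [-3.141, 0.002, 1.699]
contact_force: [-3.3, -2.3, 9.2]
finger_gap: 59.0
```

```bash
python3 - <<'E'
from h import *
s=bot.get_state();print(pose(),s['ft_torque'].round(2))
E
```

```text
(array([588.6, 118. ,  62.4]), array([-3.141e+00,  2.000e-03,  1.699e+00]), 52.6, array([-3.3, -2.3,  9.2]), 59.0) [-0.75  0.58  1.32]
```

Torque rose to +1.3 N·m with 85° turned and the glass 7 mm lower, so it is at the hard stop. I release, back off and look.

Emit:
{"api": "step_arm", "payload": {"deltas": [[0,0,0,0,0,0.03,0.05],[0,0,0,0,0,0,0.05],[0,0,0,0,0,-0.03,0.05],[0,0,0,0,0,0,0.085],[0,0,0,0,0,0,0.085],[0,0,0,0,0,0,0.085],[0,0,0,0,0,0,0.085],[0,0,-0.02,0,0,0,0.085],[0,0,-0.03,0,0,0,0.085],[0,0,-0.04,0,0,0,0.085],[0,0,-0.04,0,0,0,0.085],[0,0,-0.04,0,0,0,0.085],[0,0,-0.02,0,0,0,0.085],[0,0,0,0,0,0,0.085],[0,0,0,0,0,0,0.085]]}}

```text
clock: 54.1
tool_pos: [588.3, 119.5, 251.4]
ee_rot: [-3.142, -0.0, 1.695]
contact_force: [-0.1, 0.8, -0.4]
finger_gap: 85.2
```

```bash
python3 globe.py 587.2 119.5 46 w16; python3 - <<'E'
from h import *
c=cap('wrist');P=cloud(c);im=c['img'];h=cv2.cvtColor(im,cv2.COLOR_RGB2HSV)
q=sel(P,587.2,119.5,30,135,160);print('ztop',np.percentile(q[:,2],[50,98]))
k=(h[...,0]<16)&(h[...,1]>120)&(h[...,2]>120);m=sel(P[k],587.2,119.5,30,140,152);print(len(m),m.mean(0)-[587.2,119.5,0] if len(m) else '')
s=sel(P,525,36,40,14,45);k2=k&(P[...,2]>20);q=sel(P[k2],525,36,25,20,45);print('sw',q.mean(0) if len(q) else '',np.percentile(q[:,2],95) if len(q) else '',cv2.minEnclosingCircle(q[:,:2].astype(np.float32)) if len(q) else '')
t=pose()[0];print(td(525.1-t[0],36.3-t[1],0))
E
```

```text
(array([587.9, 119.4, 250.7]), array([-3.14 ,  0.   ,  1.695]), 54.15, array([-0.1, -0.2,  0.6]), 84.8)
side [587.34906166 118.35503665] 430
top ((587.4683837890625, 119.2914810180664), 24.220733642578125) 146.6755965523006
dash 36 [  0.02136537 -17.19567114] -89.92881085665188
line -86.360016
lug [(0, 11), (90, 18), (100, 23), (110, 23), (120, 23)]
mv [-1.  -0.7  0. ]
ztop [143.85329557 146.95704275]
6 [  0.57055983 -14.55648578 145.77634872]
sw [524.93118453  36.35598661  33.42522643] 34.80341422194323 ((524.138671875, 34.304325103759766), 15.12622356414795)
[-74.7 -72.4   0. ]
```

View pics/w16.png

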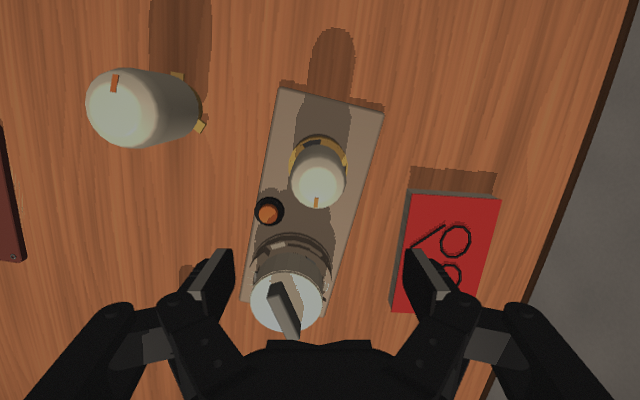

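The globe's top is at z 147 and its dash at -90°, 84° clockwise of the gap, so it is tight. It sits at (318,180), and the switch is at (268,211). I now press the switch with shut fingers.

Emit:
{"api": "step_arm", "payload": {"deltas": [[-0.018,-0.018,0,0,0,0,0.0],[-0.019,-0.018,0,0,0,0,0.0],[-0.019,-0.018,0,0,0,0,0.0],[-0.0187,-0.0184,0,0,0,0,0.0],[0,0,0.03,0,0,0,0.0],[0,0,0.04,0,0,0,0.0],[0,0,0.04,0,0,0,0.0],[0,0,0.04,0,0,0,0.0],[0,0,0.04,0,0,0,0.0],[0,0,0.025,0,0,0,0.0],[0,0,0.015,0,0,0,0.0],[0,0,0,0,0,0,0.0],[0,0,0,0,0,0,0.0],[0,0,0,0,0,0,0.0]]}}

```text
clock: 55.6
tool_pos: [526.8, 36.4, 23.0]
ee_rot: [3.14, -0.0, 1.695]
contact_force: [0.3, 0.1, -0.1]
finger_gap: -0.1
```

```bash
python3 - <<'E'
from h import *
c=cap('wrist');P=cloud(c);p=pose();print(p);t=p[0]
q=sel(P,t[0],t[1],14,t[2]+15,t[2]+60);print('finger lowest',np.percentile(q[:,2],[0.5,2,5])-t[2],len(q))
print(td(525-t[0],36.3-t[1],0))
E
```

```text
(array([526.8,  36.6,  23. ]), array([ 3.139e+00, -1.000e-03,  1.695e+00]), 55.65, array([-0.5,  0.4, -0. ]), -0.1)
finger lowest [32.32144435 33.37986746 35.55709664] 1291
[-0.1 -1.8  0. ]
```

Emit:
{"api": "step_arm", "payload": {"deltas": [[0,-0.0018,0.005,0,0,0,0.0],[0,0,0.005,0,0,0,0.0],[0,0,0.003,0,0,0,0.0],[0,0,0.002,0,0,0,0.0],[0,0,0,0,0,0,0.0],[0,0,0,0,0,0,0.0]]}}

```text
clock: 56.25
tool_pos: [524.0, 35.9, 6.7]
ee_rot: [-3.142, 0.0, 1.695]
contact_force: [-0.6, 0.2, 0.1]
finger_gap: -0.1
```

Emit:
{"api": "step_arm", "payload": {"deltas": [[0,0,0.002,0,0,0,0.0],[0,0,0.002,0,0,0,0.0],[0,0,0.002,0,0,0,0.0],[0,0,0,0,0,0,0.0],[0,0,0,0,0,0,0.0]]}}

```text
clock: 56.75
tool_pos: [524.3, 36.1, 0.9]
ee_rot: [3.141, -0.0, 1.695]
contact_force: [0.8, 0.7, 3.5]
finger_gap: 0.0
```

Emit:
{"api": "step_arm", "payload": {"deltas": [[0,0,0.0015,0,0,0,0.0],[0,0,0.0015,0,0,0,0.0],[0,0,0,0,0,0,0.0],[0,0,0,0,0,0,0.0]]}}

```text
clock: 57.15
tool_pos: [524.4, 36.1, -1.4]
ee_rot: [3.141, -0.001, 1.695]
contact_force: [-4.0, 0.4, 18.2]
finger_gap: 0.2
```

The force reads 18 N, against 5 N for full travel, so the switch is fully pressed. I retreat straight up.

Emit:
{"api": "step_arm", "payload": {"deltas": [[0,0,-0.01,0,0,0,0.0],[0,0,-0.02,0,0,0,0.0],[0,0,-0.04,0,0,0,0.0],[0,0,-0.04,0,0,0,0.0],[0,0,-0.04,0,0,0,0.0],[0,0,-0.04,0,0,0,0.0],[0,0,-0.04,0,0,0,0.0],[0,0,0,0,0,0,0.0],[0,0,0,0,0,0,0.0],[0,0,0,0,0,0,0.0]]}}

```text
clock: 58.15
tool_pos: [523.1, 36.1, 226.6]
ee_rot: [-3.14, 0.0, 1.695]
contact_force: [-0.3, -0.2, -0.5]
finger_gap: -0.0
```

```bash
python3 - <<'E'
from h import *
c=cap('wrist','w17');P=cloud(c);print(pose());b=cap('scene','s17');Q=cloud(b);a=cap('top');T=cloud(a)
for n,X in(('w',P),('s',Q),('t',T)):
    d=sel(X,566.7,-60,48,90,106);g=sel(X,587.2,119.5,28,138,156);print(n,'cover disc z',np.median(d[:,2]) if len(d) else '','globe top',np.percentile(g[:,2],95) if len(g) else '', g[:,:2].mean(0) if len(g) else '')
w=sel(P,566.7,-60,60,120,135);print('bar',cv2.minAreaRect(w[:,:2].astype(np.float32)) if len(w) else '')
h=cv2.cvtColor(c['img'],cv2.COLOR_RGB2HSV);k=(h[...,0]<18)&(h[...,1]>150)&(h[...,2]>120)
q=sel(P[k],525,36,20,18,45);print('switch',np.median(q[:,2]) if len(q) else '')
i=cv2.resize(b['img'][60:360,150:520],None,fx=2.1,fy=2);cv2.imwrite('pics/fin.png',i[:,:,::-1])
E
```

```text
(array([523.1,  36. , 226.5]), array([-3.139e+00,  1.000e-03,  1.695e+00]), 58.2, array([ 0.3, -0.1, -0.8]), 0.2)
w cover disc z 97.79477624091962 globe top 146.55030928741346 [585.43096196 119.58661353]
s cover disc z 97.18342188748016 globe top 146.95671627514304 [591.98798795 114.75368295]
t cover disc z 97.56425243427363 globe top 147.6431992635394 [587.92161451 126.15656089]
bar ((567.4476318359375, -46.66828918457031), (5.582414150238037, 50.313255310058594), 27.86346435546875)
switch 34.04423273366658
```

View pics/fin.png

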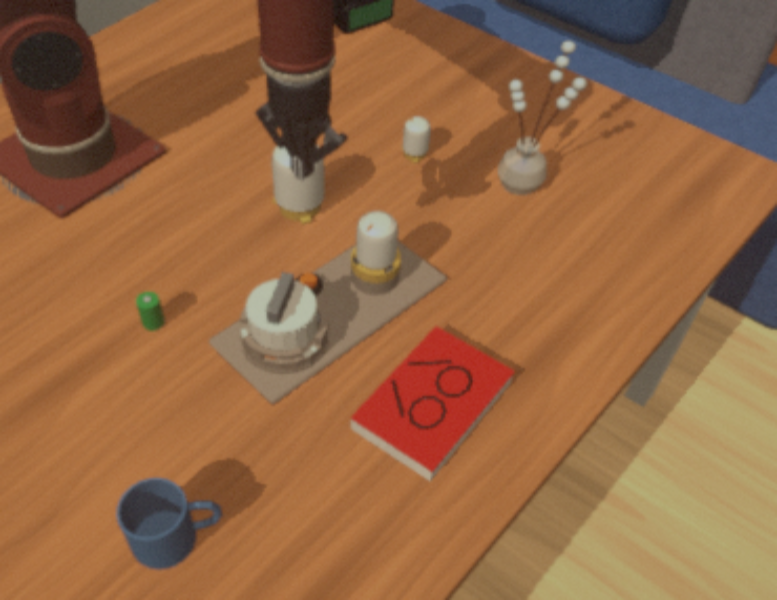

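The final view shows the cover at (283,320) on the bay and the globe at (377,245) in the collar. The switch has sprung back at (309,282). Mug, book and vase look as before, and the robot is clear.

```bash
python3 -c "
from bench import bot
print(bot.hand_in())"
```

```text
the job is handed in; nothing more can be done
None
```

The lamp is together and I handed the job in at about 58 s of robot time. I did the steps in the order you gave: three cells, cover, middle-sized glass, then the switch.

| Part | Last check | Expected |
|---|---|---|
| Three cells | tops about 79 mm above the table before the cover went on | 79.5 mm |
| Cover | underside about 46 mm, turned 57° clockwise of the gap | locked at 46 mm, 57° |
| Opal glass | top about 147 mm, 84° clockwise of the gap, torque rose to 1.3 N·m at the stop | tight at 147 mm, 84° |
| Switch | pushed to 18 N, sprang back to about 34 mm | 5 N for full travel |

- **Bystanders:** the mug, book and vase look unmoved in the final picture; I did not measure them. The robot was clear of everything at the end.
- **Finger height:** the real fingertips sit about 28 mm higher than the reported tool position. I found this when my first two grips closed above the cover's bar without touching it, and I allowed for it afterwards.
- **Switch travel:** I did not read it directly; the full press is judged from the force alone.
- **Final bar check:** the cover bar was partly hidden in the last picture, so its angle there is rough. The lock angle above comes from the clear view just after locking.

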